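# Park the bench rail behind the stop post

## Task

Park the loose dark square rail in the blue bay by pushing it along the bench: angle it so that one end goes in behind the red post, then push the other end in, until the whole rail lies along the bay's back wall, touching it or within a few millimetres. Keep the rail flat on the bench all the way, never lifting or tipping it, and leave the other things on the bench where they are.

Things in the scene. Friction and masses are not known exactly. Their poses are not given: they have to be found in the camera images.
- rail: The piece to park: dark steel square tube, 240 mm long, 24 mm wide, 24 mm tall, about 0.3 kg, a yellow band near each end (ends alike, either may go first). Loose on the bench in front of the bay; slides with ordinary friction. Origin at the centre of its underside; its y axis runs along its length, z up.
- rail_end_a (a point): Centre of the rail's end face on its own +y end, 12 mm above the rail's underside.
- rail_end_b (a point): Centre of the rail's end face on its own -y end, 12 mm above the rail's underside.
- bay: Blue bay fixed to the bench, open to the robot and above, no floor: a back wall and two end cheeks, 30 mm tall, 10 mm thick. Origin: middle of the back wall's inner face, at bench level; x points through the wall, away from the robot, y along it. Cheeks' inner faces at y = +155 and -155 mm; they reach out to x = -40 mm. A rail touching the wall has its centre line at x = -12 mm.
- post: Red round post with a white band, fixed to the bench before the bay: 24 mm across, 42 mm tall, origin at the centre of its foot. It stands at bay x = -67 mm and at bay y = +80 or -80 mm (differs from start to start; a flat dark disc marks the other place), leaving a 55 mm gap to the back wall. It blocks one end of the rail from going straight in.
- frit_jar: Bystander, to be left alone: closed amber glass jar with a steel lid, 56 mm across, 75 mm tall, loose; origin at the centre of its underside.
- tumbler: Bystander, to be left alone: open green glass tumbler, 64 mm across, 70 mm tall, loose; origin at the centre of its underside.
- cork_block: Bystander, to be left alone: cork block 60 x 90 x 30 mm tall, loose, to the +y side of the bay; origin at the centre of its underside, long side along its y.
- wood_block: Bystander, to be left alone: round dark wooden shaping block, up to 68 mm across, 45 mm tall, loose, to the -y side of the bay; origin at the centre of its underside.
- brush: Bystander, to be left alone: wooden-handled brush about 170 mm long, lying loose at the robot's left; origin at the middle of its underside, handle to its -x.
- mould_ring: Bystander, to be left alone: brass ring 70 mm outside, 44 mm inside, 25 mm tall, lying loose at the robot's right; origin at the centre of its underside.

How it is judged:
By the outcome, as a careful person would: the job done as asked, in the order asked, and still so for the second after the job is handed in, with the robot touching nothing.
It also fails if it takes over 72 s, if anything falls off the work surface, if the arm or the gripper's body presses on something with over 40 N, if the wrist force passes 120 N, or if a joint passes its speed limit or range.

## Robot

A 6-joint arm with a two-finger parallel gripper is mounted at the origin on the work surface. World frame = base frame: x ahead of the robot, y to its left, z up, the work surface at z = 0. Lengths are in m, angles in rad, forces in N, time in s.
With the tool pointing down it reaches from about 0.25 to 0.725 m from the base axis. Payload 4 kg.
Tool frame: the origin (TCP) lies at the very end of the fingers, on their centre line; the grasp point (between the pads) lies 19 mm behind it; x points along the fingers, z is the direction in which the jaws open and shut, and the axes are right-handed (so a half turn about x gives the same grasp; the last joint's range is limited). The gripper opens to 85 mm and grips with 20 to 120 N. Pads are 22 mm wide; open, the fingers measure 114 mm over their backs; the gripper's body (76 mm by 85 mm) begins 54 mm behind the grasp point. The pads swing forward as they close: fully open they stand 13 mm farther back than shut.
Start: joints at [-1.144, 0.241, 0.005, 1.335, 0, 1.571], TCP at [0.207, -0.455, 0.202] pointing down, gripper open.
Joint ranges: [-2.72, 2.72], [-1.05, 1.87], [-1.09, 1.28], [-1.99, 2.15], [-1.42, 1.44], [-3.14, 3.14]. Speed limits (rad/s): [2.79, 2.79, 3.14, 3.14, 3.14, 3.14].

## Interface

Orientations are given as a unit quaternion [x, y, z, w].
In Python, from workcell import bot gives the robot as it stands.
- The arm moves only by the tool step_arm, never from a script. Its argument "series" is a list of rows, each an object of numbers: "x", "y", "z": the shift along the world's x, y, z in cm; "twist": the turn about the world's z in degrees; "jaw": the finger opening in cm, from 0 to 8.54. In form: [{"x": .., "y": .., "z": .., "twist": .., "jaw": ..}, ...]. A call has 1 to 10 rows; each row is the pose to reach, as a shift and turn from the pose measured when the call began; what a row does not reach only later rows make up. A row lasts 1/12 s, in which the tool goes at most 41.7 mm and 7.16 degrees, less where a joint would pass 70% of its speed; a pose out of reach is approached as far as the arm can. A call with a gripper value outside its range is refused whole. The fingers move at their own pace and stop on an object; the grip force is fixed at half the most. Time passes only in rows, so rows that repeat a pose let the fingers close. It gives the time, the measured TCP pose, the force and the opening at its end, in the units of the state.
- bot.get_obs(): the state, without advancing time (a new reading comes with each control period).
- bot.camera(name): name is "scene" or "side" or "wrist"; returns (picture, depth): 420x560x3 uint8, red, green, blue; 420x560 float32, m along the optical axis (not along the pixel's ray), 0 where there is no reading.
- bot.camera_info(name): a dict with "camera_matrix" (3x3 intrinsics, pixels), "D" ([k1, k2, p1, p2, k3] as OpenCV has them; the pictures are not rectified), "R" (3x3) and "t" (3): a world point X has camera coordinates R X + t; the wrist camera has in their place "mount" (4x4, takes a point from camera to tool coordinates, whose origin is the TCP and whose axes are the tool frame's). Camera axes: x right, y down, z forward; pixel columns grow to the right and rows downward; lengths in m; the calibration is good to about 2 mm. A picture is of the moment at which its call begins: read the wrist's pose just before it. camera_info takes no time and is no camera call.
- bot.job_done(): hands the job in, once; it reports no verdict.
The state is a dict: "clock": time; "joint_pos": joint angles; "joint_vel": joint speeds; "tau": joint torques, N m; "eef_pos": TCP position; "tool_rot": TCP orientation; "ft_force": force on the tool from outside, world axes, zero at the start; "ft_torque": the same for the moment, N m; "grip_width": finger opening in m.
Only numpy, scipy, OpenCV 4.12 (cv2) and the standard library are available. Lean on these libraries where they do the work, as an engineer would, in place of code of your own. Each camera call takes 0.05 s, during which the arm holds its last target.

## Working session

There is one attempt and no reset: what is moved stays moved. The work goes in short steps, Python scripts to look and compute and a tool call to move; the robot and the scene stay as the last step left them, time stands still between calls to the robot, and variables do not carry over. Pictures are saved under pics/ and viewed, and the job is handed in when it is done.

Besides the shell and the picture viewer there is one more tool, called after "Request:" by a JSON object that holds its "name" and its "arguments". step_arm: Moves the arm, as the interface text tells. Its arguments: {"type":"object","properties":{"series":{"type":"array","items":{"type":"object","properties":{"x":{"type":"number"},"y":{"type":"number"},"z":{"type":"number"},"twist":{"type":"number"},"jaw":{"type":"number"}}}}},"required":["series"]}

```bash
ls; mkdir -p pics
python3 - <<'E'
from workcell import bot
import cv2, numpy as np
o=bot.get_obs()
print({k:np.round(v,3).tolist() for k,v in o.items()})
for n in ["scene","side"]:
    p,d=bot.camera(n); cv2.imwrite(f"pics/{n}0.png",p[:,:,::-1]); np.savez(f"{n}0.npz",p=p,d=d)
    i=bot.camera_info(n); print({k:np.round(v,3).tolist() for k,v in i.items()})
E
```

```text
pics
{'clock': 0.0, 'joint_pos': [-1.144, 0.241, 0.004, 1.335, 0.0, 1.571], 'joint_vel': [-0.0, -0.001, 0.001, 0.0, -0.002, 0.0], 'tau': [0.0, -37.232, 25.241, 0.017, -0.0, 0.0], 'eef_pos': [0.207, -0.454, 0.201], 'tool_rot': [0.383, 0.595, -0.382, 0.594], 'ft_force': [0.063, 1.103, 0.076], 'ft_torque': [-0.015, -0.025, 0.022], 'grip_width': 0.086}
{'camera_matrix': [[462.615, 0.0, 287.864], [0.0, 462.615, 213.001], [0.0, 0.0, 1.0]], 'D': [-0.139, 0.0, 0.0, 0.0, 0.0], 'R': [[0.451, 0.892, -0.018], [0.721, -0.376, -0.582], [-0.526, 0.25, -0.813]], 't': [-0.234, -0.397, 1.685]}
{'camera_matrix': [[404.885, 0.0, 284.962], [0.0, 404.885, 214.108], [0.0, 0.0, 1.0]], 'D': [0.024, 0.0, 0.0, 0.0, 0.0], 'R': [[-0.834, -0.551, 0.003], [-0.406, 0.611, -0.679], [0.372, -0.568, -0.734]], 't': [0.462, 0.258, 1.132]}
```

View pics/scene0.png

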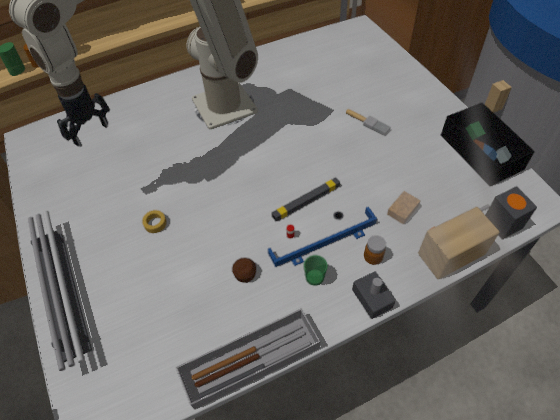

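View pics/side0.png

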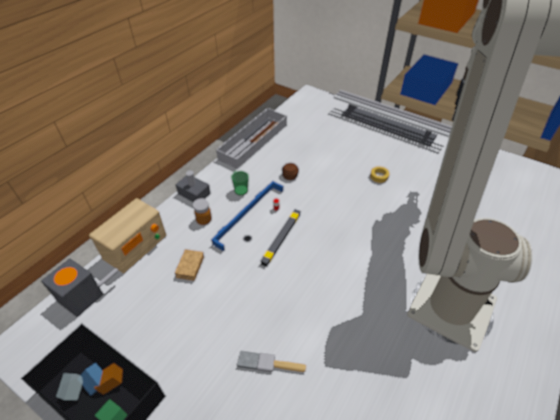

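```bash
cat > h.py <<'E'
from workcell import bot
import cv2, numpy as np
def ray(n,uv):
    i=bot.camera_info(n);K=np.array(i["camera_matrix"]);D=np.array(i["D"]);R=np.array(i["R"]);t=np.array(i["t"])
    q=cv2.undistortPoints(np.array(uv,float).reshape(-1,1,2),K,D).reshape(-1,2)
    r=np.c_[q,np.ones(len(q))]@R; c=-R.T@t
    return c,r
def at_z(n,uv,z):
    c,r=ray(n,uv); s=(z-c[2])/r[:,2]; return c+s[:,None]*r
def rectmap(n,p,z,x0=0.25,x1=0.75,y0=-0.35,y1=0.3,s=1000):
    """top view of plane z: rows = -x , cols = -y (x up, y left)"""
    i=bot.camera_info(n);K=np.array(i["camera_matrix"]);D=np.array(i["D"]);R=np.array(i["R"]);t=np.array(i["t"])
    xs=np.arange(x1,x0,-1/s);ys=np.arange(y1,y0,-1/s)
    Y,X=np.meshgrid(ys,xs);P=np.stack([X,Y,np.full_like(X,z)],-1).reshape(-1,3)
    u,_=cv2.projectPoints(P,cv2.Rodrigues(R)[0],t,K,D)
    u=u.reshape(X.shape+(2,)).astype(np.float32)
    return cv2.remap(p,u[...,0],u[...,1],cv2.INTER_CUBIC)
E
python3 - <<'E'
from h import *
for n,uvs in {"scene":[(277,214),(336,183),(290,237),(338,215),(272,258),(375,217),(155,221),(245,275),(316,275),(375,257),(404,207),(368,122)],"side":[(265,260),(297,213),(276,207),(247,238),(217,244),(278,186)]}.items():
    print(n,at_z(n,uvs,0.0).round(3).tolist())
    p=np.load(f"{n}0.npz")["p"]; 
    img=rectmap(n,p,0.024); cv2.imwrite(f"pics/{n}0_top.png",img[:,:,::-1])
E
```

```text
scene [[0.532, -0.043, 0.0], [0.51, 0.175, 0.0], [0.624, -0.046, 0.0], [0.62, 0.118, 0.0], [0.663, -0.123, 0.0], [0.678, 0.213, 0.0], [0.384, -0.383, 0.0], [0.678, -0.213, 0.0], [0.768, -0.038, 0.0], [0.795, 0.137, 0.0], [0.688, 0.313, 0.0], [0.322, 0.418, 0.0]]
side [[0.524, 0.156, 0.0], [0.547, -0.064, 0.0], [0.622, -0.048, 0.0], [0.622, 0.117, 0.0], [0.686, 0.189, 0.0], [0.676, -0.139, 0.0]]
```

View pics/scene0_top.png

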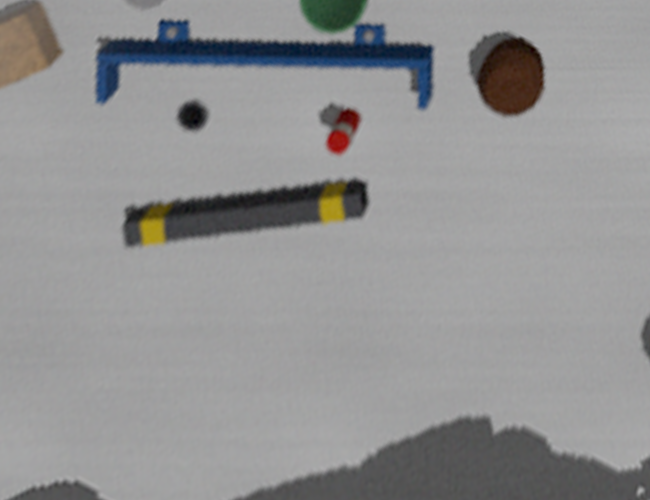

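View pics/side0_top.png

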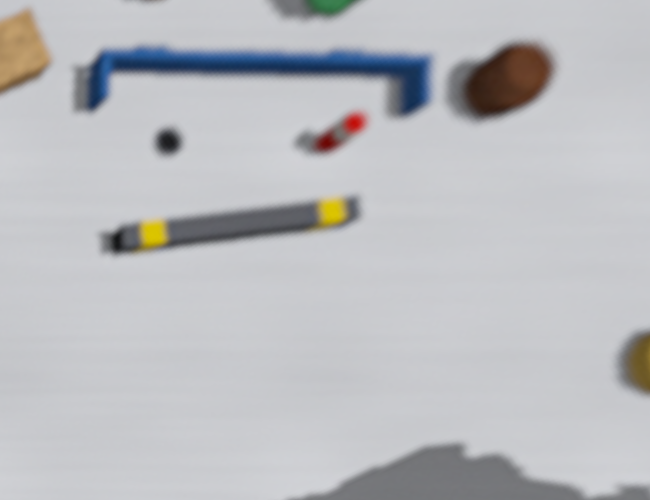

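```bash
cat >> h.py <<'E'
from scipy.optimize import minimize
def box(x0,x1,y0,y1,h):
    return np.array([[x,y,z] for x in(x0,x1) for y in(y0,y1) for z in(0,h)])
RAIL=[box(-.012,.012,-.12,.12,.024)]
BAY=[box(0,.01,-.165,.165,.03),box(-.04,.01,.155,.165,.03),box(-.04,.01,-.165,-.155,.03)]
a=np.linspace(0,2*np.pi,24,endpoint=False)
POST=[np.array([[.012*np.cos(t),.012*np.sin(t),z] for t in a for z in (0,.042)])]
S=4
def render(n,parts,q,shape):
    i=bot.camera_info(n);K=np.array(i["camera_matrix"]);D=np.array(i["D"]);R=np.array(i["R"]);t=np.array(i["t"])
    c,s=np.cos(q[2]),np.sin(q[2]);M=np.array([[c,-s,0],[s,c,0],[0,0,1]])
    m=np.zeros((shape[0]*S,shape[1]*S),np.uint8)
    for P in parts:
        u,_=cv2.projectPoints(P@M.T+[q[0],q[1],0],cv2.Rodrigues(R)[0],t,K,D)
        u=(u.reshape(-1,2)+.5)*S-.5
        h=cv2.convexHull(u.astype(np.float32))
        cv2.fillConvexPoly(m,np.round(h*16).astype(np.int32),255,cv2.LINE_AA,4)
    return cv2.resize(m,(shape[1],shape[0]),interpolation=cv2.INTER_AREA)/255.
def masks(p,what):
    h=cv2.cvtColor(p,cv2.COLOR_RGB2HSV).astype(int);H,Sx,V=h[...,0],h[...,1],h[...,2]
    if what=="bay": return ((H>98)&(H<125)&(Sx>110)).astype(float)
    if what=="post": return (((H<8)|(H>172))&(Sx>140)).astype(float)
    return ((V<105)&(Sx<70)|((H>20)&(H<35)&(Sx>120))).astype(float)
def fit(imgs,what,parts,q0,pad=12):
    data=[]
    for n,p in imgs.items():
        m=masks(p,what); r=render(n,parts,q0,p.shape[:2])
        roi=cv2.dilate((r>0).astype(np.uint8),np.ones((2*pad+1,)*2)); data.append((n,m*roi,p.shape[:2]))
    def cost(q):
        e=0
        for n,m,sh in data:
            r=render(n,parts,q,sh); e+=1-(np.minimum(r,m).sum()/np.maximum(r,m).sum())
        return e
    best=None
    sim=np.array([q0,q0+np.array([.01,0,0]),q0+np.array([0,.01,0]),q0+np.array([0,0,.06])])
    for k in range(2):
        r=minimize(cost,q0,method="Nelder-Mead",options=dict(initial_simplex=sim,xatol=1e-4,fatol=1e-4,maxiter=200))
        q0=r.x;sim=np.array([q0,q0+np.array([.004,0,0]),q0+np.array([0,.004,0]),q0+np.array([0,0,.02])])
    return r.x,r.fun
E
python3 - <<'E'
from h import *
im={n:np.load(f"{n}0.npz")["p"] for n in("scene","side")}
for sub in (["scene"],["side"],["scene","side"]):
    I={k:im[k] for k in sub}
    for w,P,q in(("rail",RAIL,[.53,.055,.12]),("bay",BAY,[.69,.035,0.02]),("post",POST,[.624,-.046,0])):
        x,f=fit(I,w,P,np.array(q)); print(sub,w,x.round(4),round(f,3))
E
```

```text
['scene'] rail [0.5306 0.0595 0.1237] 0.116
['scene'] bay [ 0.6889  0.0371 -0.0178] 0.286
['scene'] post [ 0.6169 -0.0418  0.0906] 0.467
['side'] rail [0.5308 0.059  0.1616] 0.4
['side'] bay [0.6892 0.0342 0.0109] 0.432
['side'] post [ 0.6242 -0.0454 -0.031 ] 0.767
['scene', 'side'] rail [0.5306 0.0592 0.1271] 0.524
['scene', 'side'] bay [ 0.6888  0.0368 -0.0166] 0.725
['scene', 'side'] post [ 0.6179 -0.0409  0.0023] 1.236
```

Run:
```python
from h import *
from scipy.spatial.transform import Rotation as R
o=bot.get_obs();M=R.from_quat(o["tool_rot"]).as_matrix();print(M.round(3))
i=bot.camera_info("wrist");print({k:np.round(v,3).tolist() for k,v in i.items()})
```

```text
[[-0.001  0.91   0.414]
 [ 0.002  0.414 -0.91 ]
 [-1.     0.    -0.002]]
{'camera_matrix': [[332.713, 0.0, 284.562], [0.0, 332.713, 212.08], [0.0, 0.0, 1.0]], 'D': [-0.071, 0.0, 0.0, 0.0, 0.0], 'mount': [[0.0, -0.319, 0.948, -0.171], [0.001, -0.948, -0.319, 0.082], [1.0, 0.001, 0.0, -0.0], [0.0, 0.0, 0.0, 1.0]]}
```

Request:
{"name": "step_arm", "arguments": {"series": [{"x": 2, "y": 4, "z": 1.5}, {"x": 4, "y": 7, "z": 3}, {"x": 5, "y": 11, "z": 4}, {"x": 7, "y": 15, "z": 6}, {"x": 9, "y": 18, "z": 8}, {"x": 10, "y": 22, "z": 9}, {"x": 12, "y": 25, "z": 10}, {"x": 14, "y": 29, "z": 12}, {"x": 16, "y": 32, "z": 13}, {"x": 17, "y": 36, "z": 14}]}}

```text
$.series[0]: bad value
```

Request:
{"name": "step_arm", "arguments": {"series": [{"x": 2, "y": 4, "z": 1, "twist": 0, "jaw": 8.5}, {"x": 4, "y": 7, "z": 2, "twist": 0, "jaw": 8.5}, {"x": 5, "y": 11, "z": 3, "twist": -2, "jaw": 8.5}, {"x": 7, "y": 15, "z": 4, "twist": -4, "jaw": 8.5}, {"x": 9, "y": 18, "z": 5, "twist": -6, "jaw": 8.5}, {"x": 10, "y": 22, "z": 6, "twist": -8, "jaw": 8.5}, {"x": 12, "y": 25, "z": 7, "twist": -10, "jaw": 8.5}, {"x": 14, "y": 29, "z": 8, "twist": -12, "jaw": 8.5}, {"x": 16, "y": 32, "z": 8, "twist": -14, "jaw": 8.5}, {"x": 18, "y": 36, "z": 8, "twist": -17, "jaw": 8.5}]}}

```text
clock: 0.93
eef_pos: [0.3865, -0.0958, 0.282]
tool_rot: [0.468, 0.531, -0.466, 0.531]
ft_force: [1.2, -0.2, -0.4]
grip_width: 0.0849
```

Request:
{"name": "step_arm", "arguments": {"series": [{"x": 2, "y": 4, "z": 0, "twist": 0, "jaw": 8.5}, {"x": 4, "y": 7, "z": 0, "twist": 0, "jaw": 8.5}, {"x": 6, "y": 11, "z": 0, "twist": 0, "jaw": 8.5}, {"x": 8, "y": 15, "z": 0, "twist": 0, "jaw": 8.5}, {"x": 8, "y": 15, "z": 0, "twist": 0, "jaw": 8.5}, {"x": 8, "y": 15, "z": 0, "twist": 0, "jaw": 8.5}]}}

```text
clock: 1.43
eef_pos: [0.4668, 0.0565, 0.2808]
tool_rot: [0.466, 0.532, -0.466, 0.532]
ft_force: [-0.6, -0.2, -0.5]
grip_width: 0.0848
```

Run:
```python
from h import *
o=bot.get_obs();print({k:np.round(v,4).tolist() for k,v in o.items()})
p,d=bot.camera("wrist");cv2.imwrite("pics/w1.png",p[:,:,::-1]);np.savez("w1.npz",p=p,d=d,pos=o["eef_pos"],rot=o["tool_rot"])
```

```text
{'clock': 1.4333, 'joint_pos': [0.1197, 0.1609, 0.1079, 1.5181, 0.001, 3.1288], 'joint_vel': [-0.0632, -0.0357, -0.0321, 0.0173, -0.0197, -0.0197], 'tau': [1.231, -33.4514, 26.2946, -0.1853, 0.1626, 0.1282], 'eef_pos': [0.4668, 0.0565, 0.2808], 'tool_rot': [0.466, 0.5323, -0.4656, 0.5317], 'ft_force': [-0.5692, -0.1617, -0.539], 'ft_torque': [-0.0267, -0.0124, 0.0387], 'grip_width': 0.0848}
```

View pics/w1.png

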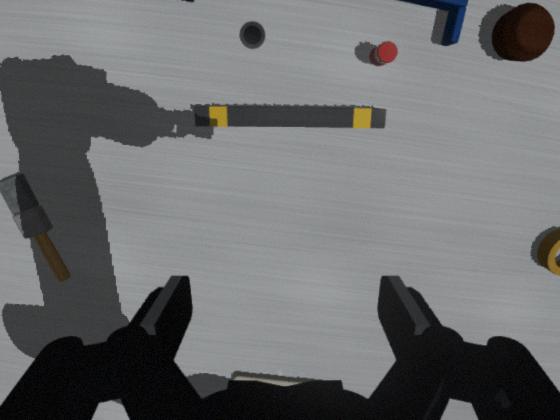

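Request:
{"name": "step_arm", "arguments": {"series": [{"x": 1, "y": -2, "z": 0, "twist": 7, "jaw": 0}, {"x": 2, "y": -4, "z": 0, "twist": 14, "jaw": 0}, {"x": 2, "y": -6, "z": 0, "twist": 21, "jaw": 0}, {"x": 2, "y": -8, "z": 0, "twist": 28, "jaw": 0}, {"x": 2, "y": -10, "z": 0, "twist": 35, "jaw": 0}, {"x": 2, "y": -10, "z": 0, "twist": 42, "jaw": 0}, {"x": 2, "y": -10, "z": 0, "twist": 49, "jaw": 0}, {"x": 2, "y": -10, "z": 0, "twist": 56, "jaw": 0}, {"x": 2, "y": -10, "z": 0, "twist": 63, "jaw": 0}, {"x": 2, "y": -10, "z": 0, "twist": 70, "jaw": 0}]}}

```text
clock: 2.32
eef_pos: [0.4848, -0.0472, 0.2813]
tool_rot: [0.076, 0.703, -0.077, 0.703]
ft_force: [-0.6, 0.4, 0.0]
grip_width: 0.0004
```

Request:
{"name": "step_arm", "arguments": {"series": [{"x": 0, "y": 0, "z": 0, "twist": 7, "jaw": 0}, {"x": 0, "y": 0, "z": 0, "twist": 14, "jaw": 0}, {"x": 0, "y": 0, "z": 0, "twist": 21, "jaw": 0}, {"x": 0, "y": 0, "z": 0, "twist": 28, "jaw": 0}, {"x": 0, "y": 0, "z": 0, "twist": 35, "jaw": 0}, {"x": 0, "y": 0, "z": 0, "twist": 42, "jaw": 0}, {"x": 0, "y": 0, "z": 0, "twist": 49, "jaw": 0}, {"x": 0, "y": 0, "z": 0, "twist": 56, "jaw": 0}, {"x": 0, "y": 0, "z": 0, "twist": 63, "jaw": 0}, {"x": 0, "y": 0, "z": 0, "twist": 70, "jaw": 0}]}}

```text
clock: 3.15
eef_pos: [0.4834, -0.0492, 0.2814]
tool_rot: [-0.342, 0.619, 0.341, 0.619]
ft_force: [-0.4, 0.8, -0.6]
grip_width: -0.0003
```

Request:
{"name": "step_arm", "arguments": {"series": [{"x": 0, "y": 0, "z": 0, "twist": 7, "jaw": 0}, {"x": 0, "y": 0, "z": 0, "twist": 14, "jaw": 0}, {"x": 0, "y": 0, "z": 0, "twist": 21, "jaw": 0}, {"x": 0, "y": 0, "z": 0, "twist": 28, "jaw": 0}, {"x": 0, "y": 0, "z": 0, "twist": 35, "jaw": 0}, {"x": 0, "y": 0, "z": 0, "twist": 40, "jaw": 0}, {"x": 0, "y": 0, "z": 0, "twist": 40, "jaw": 0}]}}

```text
clock: 3.73
eef_pos: [0.4822, -0.051, 0.2817]
tool_rot: [0.533, -0.466, -0.532, -0.465]
ft_force: [0.2, -0.2, -0.0]
grip_width: -0.0001
```

```bash
cat >> h.py <<'E'
from scipy.spatial.transform import Rotation as Ro
_info=bot.camera_info
class _B: pass
def wristinfo(pos,rot):
    i=dict(_info("wrist"));T=np.eye(4);T[:3,:3]=Ro.from_quat(rot).as_matrix();T[:3,3]=pos
    W=np.linalg.inv(T@np.array(i["mount"]));i["R"]=W[:3,:3];i["t"]=W[:3,3];return i
INF={}
class BotP:
    def __getattr__(s,k): return getattr(_bot,k)
    def camera_info(s,n): return INF[n] if n in INF else _info(n)
_bot=bot; bot=BotP()
def look(tag,names=("wrist",)):
    o=bot.get_obs();out={}
    for n in names:
        if n=="wrist": INF["wrist"]=wristinfo(o["eef_pos"],o["tool_rot"])
        p,d=_bot.camera(n);cv2.imwrite(f"pics/{n}_{tag}.png",p[:,:,::-1]);out[n]=p
    M=Ro.from_quat(o["tool_rot"]).as_matrix()
    print("t",round(float(o["clock"]),2),"tcp",np.round(o["eef_pos"],4),"az",np.degrees(np.arctan2(M[1,2],M[0,2])).round(2),"j",np.round(o["joint_pos"],2),"F",np.round(o["ft_force"],1),"w",round(float(o["grip_width"]),4))
    return out
BAYQ=np.array([.6889,.037,-.0175])
def tobay(q,B=None):
    B=BAYQ if B is None else B
    c,s=np.cos(B[2]),np.sin(B[2]);d=np.array(q[:2])-B[:2]
    return np.array([c*d[0]+s*d[1],-s*d[0]+c*d[1],q[2]-B[2]])
def toworld(q,B=None):
    B=BAYQ if B is None else B
    c,s=np.cos(B[2]),np.sin(B[2])
    return np.array([B[0]+c*q[0]-s*q[1],B[1]+s*q[0]+c*q[1],q[2]+B[2]])
E
python3 - <<'E'
from h import *
im=look("2")
cv2.imwrite("pics/w2_top.png",rectmap("wrist",im["wrist"],0.024)[:,:,::-1])
for w,P,q in(("rail",RAIL,[.53,.059,.124]),("bay",BAY,[.689,.037,-0.017]),("post",POST,[.621,-.043,0])):
    x,f=fit(im,w,P,np.array(q),8); print(w,x.round(4),round(f,3))
E
```

```text
t 3.73 tcp [ 0.4822 -0.051   0.2817] az 97.68 j [-0.1   0.19  0.15  1.53 -0.   -0.24] F [ 0.2 -0.2 -0. ] w -0.0001
rail [0.5272 0.0702 0.1488] 0.277
bay [ 0.689   0.0379 -0.0273] 0.484
post [ 0.6017 -0.0434  0.1659] 0.852
```

View pics/wrist_2.png

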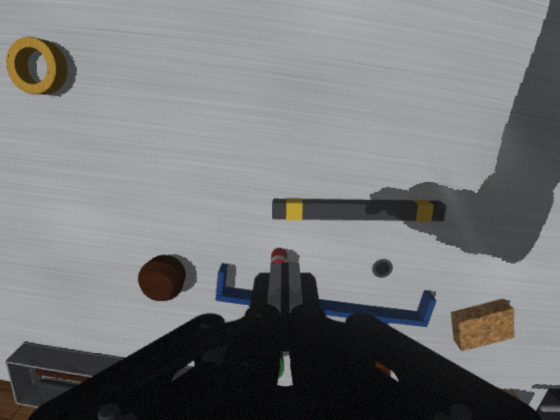

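View pics/w2_top.png

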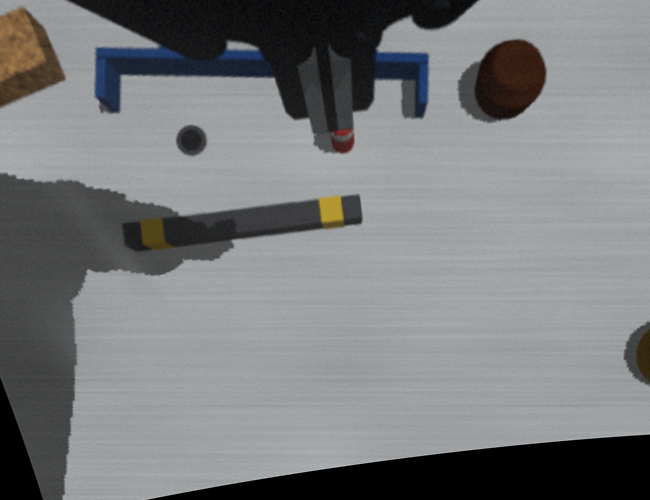

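Request:
{"name": "step_arm", "arguments": {"series": [{"x": 3, "y": -2, "z": -1, "twist": 0, "jaw": 0}, {"x": 6.8, "y": -4.9, "z": -3, "twist": 0, "jaw": 0}, {"x": 6.8, "y": -4.9, "z": -7, "twist": 0, "jaw": 0}, {"x": 6.8, "y": -4.9, "z": -11, "twist": 0, "jaw": 0}, {"x": 6.8, "y": -4.9, "z": -15, "twist": 0, "jaw": 0}, {"x": 6.8, "y": -4.9, "z": -19, "twist": 0, "jaw": 0}, {"x": 6.8, "y": -4.9, "z": -23, "twist": 0, "jaw": 0}, {"x": 6.8, "y": -4.9, "z": -26, "twist": 0, "jaw": 0}, {"x": 6.8, "y": -4.9, "z": -27.1, "twist": 0, "jaw": 0}, {"x": 6.8, "y": -4.9, "z": -27.1, "twist": 0, "jaw": 0}]}}

```text
clock: 4.62
eef_pos: [0.5469, -0.1, 0.0076]
tool_rot: [-0.529, 0.469, 0.533, 0.465]
ft_force: [-0.2, 0.3, 0.0]
grip_width: 0.0002
```

Run:
```python
from h import *
im=look("3",("scene","wrist"))
cv2.imwrite("pics/s3.png",cv2.resize(im["scene"][130:300,200:440],None,fx=3,fy=3)[:,:,::-1])
x,f=fit({"scene":im["scene"]},"rail",RAIL,np.array([.53,.059,.124]));print(x.round(4),f)
```

```text
t 4.62 tcp [ 0.5469 -0.1     0.0076] az 97.36 j [-0.18  0.51 -0.13  0.93 -0.   -0.31] F [-0.2  0.3  0. ] w 0.0002
[ 0.5676  0.0535 -0.096 ] 0.6978928968948654
```

View pics/s3.png

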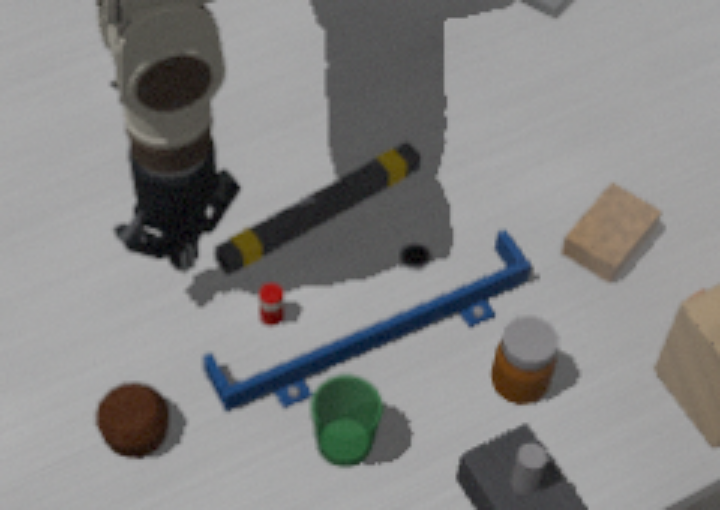

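View pics/wrist_3.png

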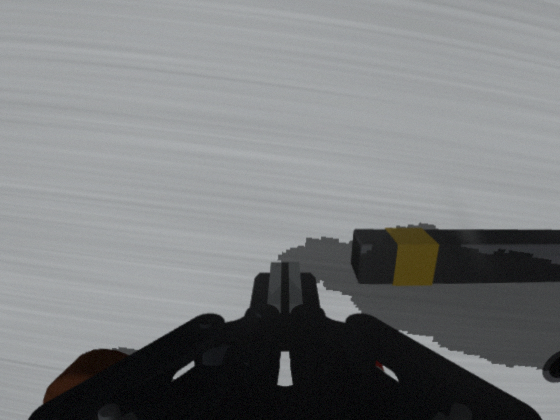

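Request:
{"name": "step_arm", "arguments": {"series": [{"x": 0.3, "y": 0.7, "z": 0.1, "twist": 0, "jaw": 0}, {"x": 0.2, "y": 1.4, "z": 0.2, "twist": 0, "jaw": 0}, {"x": 0.1, "y": 2.0, "z": 0.2, "twist": 0, "jaw": 0}, {"x": 0.1, "y": 2.5, "z": 0.2, "twist": 0, "jaw": 0}, {"x": 0, "y": 3.0, "z": 0.2, "twist": 0, "jaw": 0}, {"x": -0.1, "y": 3.5, "z": 0.2, "twist": 0, "jaw": 0}, {"x": -0.1, "y": 4.0, "z": 0.2, "twist": 0, "jaw": 0}, {"x": -0.2, "y": 4.5, "z": 0.2, "twist": 0, "jaw": 0}, {"x": -0.3, "y": 5.0, "z": 0.2, "twist": 0, "jaw": 0}, {"x": -0.3, "y": 5.0, "z": 0.2, "twist": 0, "jaw": 0}]}}

```text
clock: 5.55
eef_pos: [0.5478, -0.0494, 0.0137]
tool_rot: [0.532, -0.466, -0.531, -0.466]
ft_force: [-0.0, -1.0, -0.0]
grip_width: 0.0001
```

```bash
cat >> h.py <<'E'
YB=[box(-.012,.012,.078,.102,.024),box(-.012,.012,-.102,-.078,.024)]
_m0=masks
def masks(p,what):
    if what=="yb":
        h=cv2.cvtColor(p,cv2.COLOR_RGB2HSV).astype(int);H,Sx,V=h[...,0],h[...,1],h[...,2]
        return ((H>19)&(H<36)&(Sx>120)).astype(float)
    return _m0(p,what)
E
python3 - <<'E'
from h import *
p0=np.load("scene0.npz")["p"];p1=np.load("side0.npz")["p"]
print(fit({"scene":p0},"yb",YB,np.array([.5306,.059,.124])))
print(fit({"side":p1},"yb",YB,np.array([.5306,.059,.124])))
p3=cv2.imread("pics/scene_3.png")[:,:,::-1]
print(fit({"scene":p3},"yb",YB,np.array([.5306,.059,.124])))
im=look("4",("scene","wrist"))
print(fit({"scene":im["scene"]},"yb",YB,np.array([.5306,.08,.124])))
cv2.imwrite("pics/s4.png",cv2.resize(im["scene"][130:300,200:440],None,fx=3,fy=3)[:,:,::-1])
E
```

```text
(array([0.52896647, 0.06007028, 0.11974126]), np.float64(0.2944350267038518))
(array([0.53491348, 0.0471913 , 0.12567273]), np.float64(0.49661980257253957))
(array([0.52921871, 0.05974935, 0.12050652]), np.float64(0.2929236127487438))
t 5.55 tcp [ 0.5478 -0.0494  0.0137] az 97.48 j [-0.09  0.49 -0.16  0.93 -0.   -0.22] F [-0. -1. -0.] w 0.0001
(array([0.52911513, 0.05977052, 0.11922323]), np.float64(0.35018497931512094))
```

View pics/s4.png

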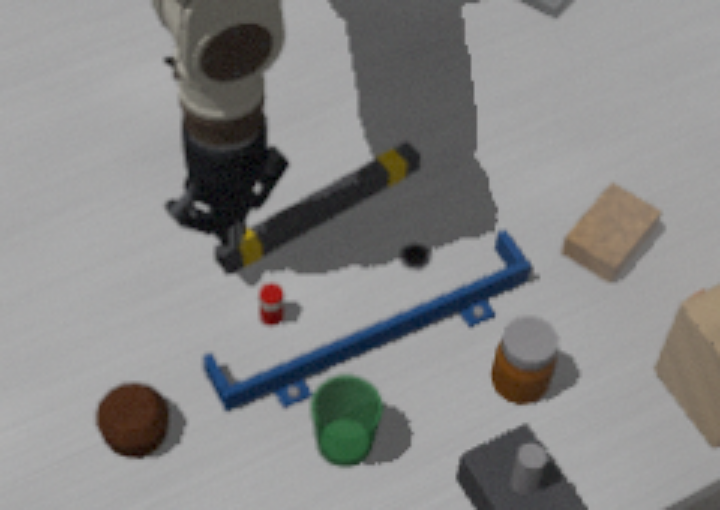

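View pics/wrist_4.png

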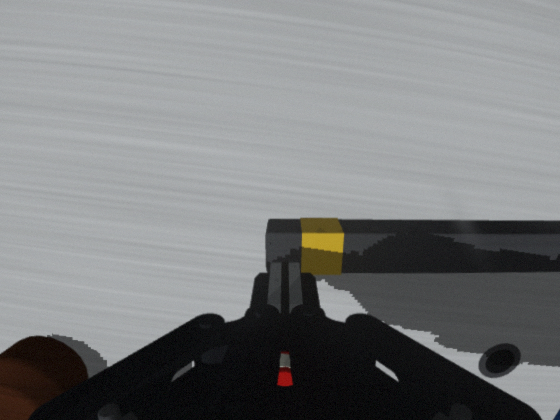

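Run:
```python
from h import *
o=bot.get_obs();INF["wrist"]=wristinfo(o["eef_pos"],o["tool_rot"])
def proj(n,P):
    i=bot.camera_info(n);u,_=cv2.projectPoints(np.array(P,float).reshape(-1,3),cv2.Rodrigues(np.array(i["R"]))[0],np.array(i["t"]),np.array(i["camera_matrix"]),np.array(i["D"]));return u.reshape(-1,2).round(1)
print("tcp wrist px",proj("wrist",[o["eef_pos"]]),"scene",proj("scene",[o["eef_pos"]]))
q=[.529,.0598,.12]
c,s=np.cos(q[2]),np.sin(q[2])
cor=[[q[0]+a*c-b*s,q[1]+a*s+b*c,.024] for a,b in((.012,-.12),(-.012,-.12),(.012,-.078),(-.012,-.078))]
print(proj("wrist",cor),proj("scene",cor))
print(at_z("wrist",[(266,232),(266,273),(303,273),(343,273),(302,232),(342,232)],.024).round(4))
print(at_z("wrist",[(268,219),(301,219)],.0).round(4))
```

```text
tcp wrist px [[284.1 252.5]] scene [[277.  216.1]]
[[268.5 270.8]
 [268.2 229.9]
 [345.4 271.5]
 [348.7 230.7]] [[275.6 216.8]
 [271.2 211.4]
 [287.5 210.3]
 [283.  204.9]]
[[ 0.5328 -0.0618  0.024 ]
 [ 0.5568 -0.0591  0.024 ]
 [ 0.5541 -0.039   0.024 ]
 [ 0.5513 -0.0173  0.024 ]
 [ 0.5303 -0.0432  0.024 ]
 [ 0.5276 -0.0224  0.024 ]]
[[ 0.5343 -0.0617  0.    ]
 [ 0.5317 -0.0424  0.    ]]
```

Run:
```python
from h import *
o=bot.get_obs();i=wristinfo(o["eef_pos"],o["tool_rot"])
p,d=_bot.camera("wrist");K=np.array(i["camera_matrix"]);M=np.array(i["mount"])
for u in (275,285,295):
  for v in range(250,300,4):
    z=d[v,u]
    if z>0:
        q=cv2.undistortPoints(np.array([[[u,v]]],float),K,np.array(i["D"])).ravel()
        P=M@np.r_[q*z,z,1]; print(u,v,round(float(z),4),P[:3].round(4))
    else: print(u,v,0)
```

```text
Traceback (most recent call last):
NameError: name '_bot' is not defined. Did you mean: 'bot'?
```

Run:
```python
from h import *
import h
o=bot.get_obs();i=wristinfo(o["eef_pos"],o["tool_rot"])
p,d=h._bot.camera("wrist");K=np.array(i["camera_matrix"]);M=np.array(i["mount"])
for u in (275,285,295):
  for v in range(250,300,4):
    z=d[v,u]
    if z>0:
        q=cv2.undistortPoints(np.array([[[u,v]]],float),K,np.array(i["D"])).ravel()
        P=M@np.r_[q*z,z,1]; print(u,v,round(float(z),4),P[:3].round(4))
    else: print(u,v,0)
```

```text
275 250 0.1778 [-0.0093  0.0059 -0.0049]
275 254 0.1773 [-0.0104  0.0041 -0.0048]
275 258 0.1794 [-0.0092  0.0011 -0.0049]
275 262 0.1526 [-0.034   0.0114 -0.0041]
275 266 0.1499 [-0.037   0.0109 -0.0041]
275 270 0.1452 [-0.0418  0.0115 -0.0039]
275 274 0.1431 [-0.0442  0.0109 -0.0039]
275 278 0.14 [-0.0475  0.0108 -0.0038]
275 282 0.137 [-0.0507  0.0107 -0.0037]
275 286 0.1337 [-0.0541  0.0109 -0.0036]
275 290 0.1314 [-0.0567  0.0106 -0.0035]
275 294 0.1287 [-0.0595  0.0106 -0.0035]
275 298 0.1259 [-0.0624  0.0107 -0.0034]
285 250 0.178 [-0.0091  0.0058  0.0005]
285 254 0.179 [-0.0089  0.0033  0.0005]
285 258 0.1784 [-0.0101  0.0016  0.0005]
285 262 0.1535 [-0.0332  0.011   0.0005]
285 266 0.1497 [-0.0372  0.0111  0.0004]
285 270 0.1466 [-0.0406  0.0108  0.0004]
285 274 0.1428 [-0.0445  0.011   0.0004]
285 278 0.1394 [-0.048   0.0111  0.0004]
285 282 0.1376 [-0.0501  0.0104  0.0004]
285 286 0.1335 [-0.0543  0.011   0.0004]
285 290 0.1305 [-0.0574  0.0111  0.0004]
285 294 0.1276 [-0.0605  0.0112  0.0004]
285 298 0.1257 [-0.0626  0.0108  0.0004]
295 250 0.177 [-0.01    0.0063  0.0058]
295 254 0.1785 [-0.0094  0.0036  0.0059]
295 258 0.1792 [-0.0094  0.0012  0.0059]
295 262 0.1534 [-0.0333  0.0111  0.0051]
295 266 0.1503 [-0.0366  0.0107  0.005 ]
295 270 0.1455 [-0.0415  0.0114  0.0048]
295 274 0.1431 [-0.0442  0.0109  0.0048]
295 278 0.1391 [-0.0483  0.0113  0.0046]
295 282 0.1358 [-0.0518  0.0114  0.0045]
295 286 0.1331 [-0.0547  0.0112  0.0044]
295 290 0.1303 [-0.0576  0.0112  0.0044]
295 294 0.1285 [-0.0597  0.0107  0.0043]
295 298 0.1253 [-0.0629  0.011   0.0042]
```

Run:
```python
from h import *
import h
w=np.load("w1.npz");d=w["d"];i=wristinfo(w["pos"],w["rot"]);K=np.array(i["camera_matrix"]);M=np.array(i["mount"])
for u,vs in((180,range(270,300,4)),(187,range(270,300,4)),(160,range(280,330,6)),(390,range(270,300,4))):
  for v in vs:
    z=d[v,u]
    q=cv2.undistortPoints(np.array([[[u,v]]],float),K,np.array(i["D"])).ravel()
    P=M@np.r_[q*z,z,1]; print(u,v,round(float(z),4),P[:3].round(4))
p,d=h._bot.camera("scene")
i=bot.camera_info("scene")
for (u,v) in [(279,v) for v in range(198,218,2)]:
    c,r=ray("scene",[(u,v)]); z=d[v,u]; print(u,v,(c+r[0]*z).round(4))
```

```text
180 270 0.5077 [ 0.2815 -0.1646 -0.1607]
180 274 0.5086 [ 0.2803 -0.171  -0.1611]
180 278 0.1397 [-0.0478  0.0107 -0.0441]
180 282 0.1364 [-0.0513  0.0108 -0.0431]
180 286 0.1335 [-0.0543  0.0108 -0.0422]
180 290 0.1346 [-0.0539  0.0086 -0.0425]
180 294 0.1346 [-0.0545  0.0071 -0.0425]
180 298 0.1339 [-0.0556  0.0059 -0.0423]
187 270 0.5074 [ 0.2812 -0.1644 -0.1497]
187 274 0.5096 [ 0.2812 -0.1713 -0.1504]
187 278 0.1435 [-0.0445  0.0088 -0.0422]
187 282 0.1424 [-0.046   0.0077 -0.0419]
187 286 0.1432 [-0.0459  0.0057 -0.0422]
187 290 0.1436 [-0.046   0.0038 -0.0423]
187 294 0.1433 [-0.0469  0.0023 -0.0422]
187 298 0.1449 [-0.0461 -0.0003 -0.0427]
160 280 0.5121 [ 0.2804 -0.1819 -0.194 ]
160 286 0.5167 [ 0.2814 -0.1933 -0.1958]
160 292 0.1285 [-0.0596  0.0111 -0.0486]
160 298 0.1247 [-0.0636  0.011  -0.0471]
160 304 0.1212 [-0.0673  0.0109 -0.0458]
160 310 0.1179 [-0.0708  0.0107 -0.0447]
160 316 0.1141 [-0.0747  0.011  -0.0432]
160 322 0.1119 [-0.0773  0.0104 -0.0424]
160 328 0.1121 [-0.0778  0.0083 -0.0425]
390 270 0.5072 [ 0.281  -0.1642  0.1626]
390 274 0.5095 [ 0.2811 -0.1712  0.1634]
390 278 0.1399 [-0.0477  0.0107  0.045 ]
390 282 0.1357 [-0.052   0.0113  0.0437]
390 286 0.1342 [-0.0538  0.0105  0.0432]
390 290 0.1314 [-0.0568  0.0105  0.0424]
390 294 0.132 [-0.0567  0.0086  0.0426]
390 298 0.1322 [-0.0571  0.0069  0.0427]
279 198 [ 0.5602 -0.0458  0.1134]
279 200 [ 0.5609 -0.0465  0.1054]
279 202 [ 0.5575 -0.0453  0.0913]
279 204 [ 0.5594 -0.0465  0.0849]
279 206 [ 0.5613 -0.0477  0.0784]
279 208 [ 0.5596 -0.0473  0.0664]
279 210 [ 0.5578 -0.0469  0.0542]
279 212 [ 0.5401 -0.0395  0.0178]
279 214 [ 0.5516 -0.0449  0.0253]
279 216 [ 0.5559 -0.0471  0.0219]
```

Run:
```python
from h import *
import h
def prof(d,i,vmin,tag):
    K=np.array(i["camera_matrix"]);M=np.array(i["mount"])
    v,u=np.mgrid[vmin:420:1,0:560:1];v=v.ravel();u=u.ravel();z=d[v,u];k=(z>0.03)&(z<.35);u,v,z=u[k],v[k],z[k]
    q=cv2.undistortPoints(np.c_[u,v].astype(float).reshape(-1,1,2),K,np.array(i["D"])).reshape(-1,2)
    P=np.c_[q*z[:,None],z,np.ones(len(z))]@M.T
    print(tag)
    for a in np.arange(-.16,0,.01):
        s=P[(P[:,0]>=a)&(P[:,0]<a+.01)]
        if len(s): print(round(a,3),len(s),"y",s[:,1].min().round(3),s[:,1].max().round(3),"z",s[:,2].min().round(3),s[:,2].max().round(3))
w=np.load("w1.npz");prof(w["d"],wristinfo(w["pos"],w["rot"]),270,"open")
o=bot.get_obs();p,d=h._bot.camera("wrist");
K=0
prof(np.where((d<.165),d,0),wristinfo(o["eef_pos"],o["tool_rot"]),262,"shut")
```

```text
open
-0.13 159 y 0.017 0.021 z -0.03 0.03
-0.12 9803 y 0.002 0.019 z -0.073 0.073
-0.11 9720 y -0.01 0.018 z -0.074 0.074
-0.1 9812 y -0.013 0.017 z -0.074 0.075
-0.09 2205 y -0.012 0.014 z -0.073 0.074
-0.08 2027 y -0.012 0.012 z -0.056 0.057
-0.07 1813 y -0.012 0.012 z -0.056 0.057
-0.06 1443 y -0.012 0.012 z -0.056 0.057
-0.05 692 y -0.011 0.012 z -0.054 0.056
shut
-0.13 191 y 0.018 0.02 z -0.018 0.019
-0.12 8704 y 0.004 0.019 z -0.062 0.062
-0.11 10575 y -0.008 0.018 z -0.058 0.059
-0.1 6686 y -0.011 0.018 z -0.051 0.051
-0.09 7312 y -0.012 0.014 z -0.042 0.042
-0.08 2886 y -0.013 0.014 z -0.035 0.034
-0.07 1001 y -0.012 0.013 z -0.017 0.017
-0.06 892 y 0.006 0.012 z -0.013 0.014
-0.05 725 y 0.006 0.012 z -0.013 0.014
-0.04 357 y 0.006 0.012 z -0.013 0.013
```

Request:
{"name": "step_arm", "arguments": {"series": [{"x": 0, "y": -2.5, "z": 0, "twist": 0, "jaw": 0}, {"x": 0.2, "y": -5, "z": 0, "twist": 0, "jaw": 0}, {"x": 0.2, "y": -5, "z": 0, "twist": 0, "jaw": 0}, {"x": 0.2, "y": -5, "z": -1, "twist": 0, "jaw": 0}, {"x": 0.2, "y": -5, "z": -2, "twist": 0, "jaw": 0}, {"x": 0.2, "y": -5, "z": -2.8, "twist": 0, "jaw": 0}, {"x": 0.2, "y": -5, "z": -3.4, "twist": 0, "jaw": 0}, {"x": 0.2, "y": -5, "z": -3.7, "twist": 0, "jaw": 0}, {"x": 0.2, "y": -5, "z": -3.7, "twist": 0, "jaw": 0}]}}

```text
clock: 6.55
eef_pos: [0.5491, -0.1, -0.0246]
tool_rot: [0.532, -0.467, -0.531, -0.466]
ft_force: [0.4, 0.4, -0.0]
grip_width: -0.0001
```

Run:
```python
from h import *
im=look("5",("wrist",))
```

```text
t 6.55 tcp [ 0.5491 -0.1    -0.0246] az 97.44 j [-0.18  0.55 -0.17  0.85 -0.   -0.31] F [ 0.4  0.4 -0. ] w -0.0001
```

View pics/wrist_5.png

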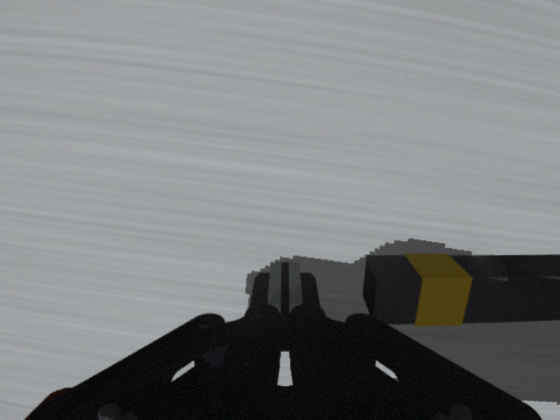

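Request:
{"name": "step_arm", "arguments": {"series": [{"x": 0, "y": 0.8, "z": 0, "twist": 0, "jaw": 0}, {"x": -0.2, "y": 1.6, "z": 0, "twist": 0, "jaw": 0}, {"x": -0.3, "y": 2.2, "z": 0, "twist": 0, "jaw": 0}, {"x": -0.3, "y": 2.7, "z": 0, "twist": 0, "jaw": 0}, {"x": -0.4, "y": 3.1, "z": 0, "twist": 0, "jaw": 0}, {"x": -0.4, "y": 3.5, "z": 0, "twist": 0, "jaw": 0}, {"x": -0.5, "y": 4.0, "z": 0, "twist": 0, "jaw": 0}, {"x": -0.5, "y": 4.4, "z": 0, "twist": 0, "jaw": 0}, {"x": -0.6, "y": 4.9, "z": 0, "twist": 0, "jaw": 0}, {"x": -0.6, "y": 4.9, "z": 0, "twist": 0, "jaw": 0}]}}

```text
clock: 7.43
eef_pos: [0.5437, -0.0501, -0.0237]
tool_rot: [0.532, -0.466, -0.531, -0.466]
ft_force: [0.2, -0.6, -0.7]
grip_width: 0.0
```

Run:
```python
from h import *
im=look("6",("scene","wrist"))
print(fit({"scene":im["scene"]},"yb",YB,np.array([.5306,.08,.124])))
cv2.imwrite("pics/s6.png",cv2.resize(im["scene"][130:300,200:440],None,fx=3,fy=3)[:,:,::-1])
```

```text
t 7.43 tcp [ 0.5437 -0.0501 -0.0237] az 97.49 j [-0.09  0.53 -0.2   0.84 -0.   -0.22] F [ 0.2 -0.6 -0.7] w 0.0
(array([0.52622131, 0.08405053, 0.12702222]), np.float64(0.3366650772108718))
```

View pics/s6.png

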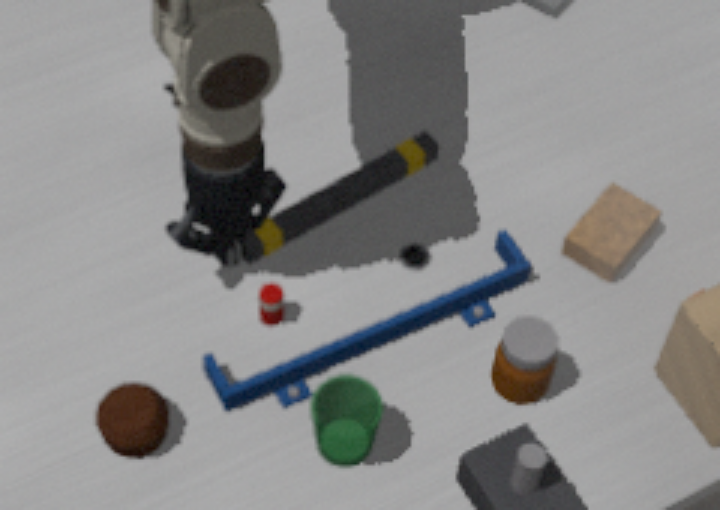

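Request:
{"name": "step_arm", "arguments": {"series": [{"x": 0.1, "y": -1, "z": 0, "twist": 0, "jaw": 0}, {"x": 0.2, "y": -2, "z": 1, "twist": 0, "jaw": 0}, {"x": 0, "y": -2, "z": 4, "twist": 0, "jaw": 1}, {"x": -2, "y": -1, "z": 6, "twist": 0, "jaw": 4}, {"x": -5.4, "y": 1, "z": 6, "twist": 0, "jaw": 8.5}, {"x": -5.4, "y": 5, "z": 6, "twist": 0, "jaw": 8.5}, {"x": -5.4, "y": 9, "z": 6, "twist": 0, "jaw": 8.5}, {"x": -5.4, "y": 12.9, "z": 5, "twist": 0, "jaw": 8.5}, {"x": -5.4, "y": 12.9, "z": 2, "twist": 0, "jaw": 8.5}, {"x": -5.4, "y": 12.9, "z": 2, "twist": 0, "jaw": 8.5}]}}

```text
clock: 8.37
eef_pos: [0.4861, 0.0798, -0.0075]
tool_rot: [-0.531, 0.467, 0.534, 0.463]
ft_force: [-1.4, -0.6, -1.0]
grip_width: 0.0849
```

Run:
```python
from h import *
im=look("7",("scene","wrist"))
print(fit({"scene":im["scene"]},"yb",YB,np.array([.5262,.084,.124])))
print(fit({"wrist":im["wrist"]},"yb",YB,np.array([.5262,.084,.124])))
```

```text
t 8.37 tcp [ 0.4861  0.0798 -0.0075] az 97.71 j [ 0.16  0.43 -0.33  0.82 -0.    0.03] F [-1.4 -0.6 -1. ] w 0.0849
(array([0.52596186, 0.08462704, 0.125212  ]), np.float64(0.3094107074078829))
(array([0.52563992, 0.08438809, 0.12976784]), np.float64(0.6658471400824357))
```

View pics/wrist_7.png

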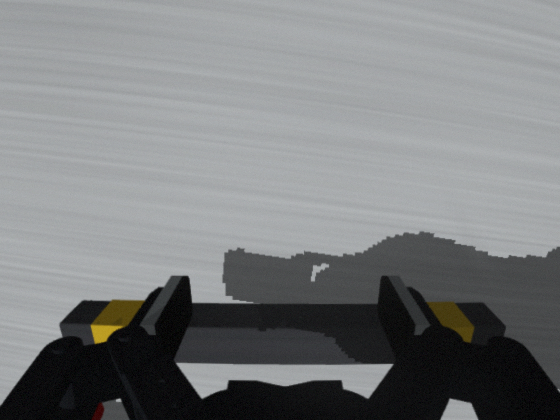

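Request:
{"name": "step_arm", "arguments": {"series": [{"x": 0, "y": 0, "z": -1.5, "twist": 0, "jaw": 8.5}, {"x": 0, "y": 0, "z": -2.8, "twist": -0.4, "jaw": 8.5}, {"x": 0.5, "y": 0.1, "z": -2.8, "twist": -0.4, "jaw": 8.5}, {"x": 1.2, "y": 0.15, "z": -2.8, "twist": -0.4, "jaw": 8.5}, {"x": 1.7, "y": 0.2, "z": -2.8, "twist": -0.4, "jaw": 8.5}, {"x": 2.1, "y": 0.15, "z": -2.8, "twist": 1.6, "jaw": 8.5}, {"x": 2.5, "y": 0.15, "z": -2.8, "twist": 3.6, "jaw": 8.5}, {"x": 2.9, "y": 0.15, "z": -2.8, "twist": 5.6, "jaw": 8.5}, {"x": 3.3, "y": 0.15, "z": -2.8, "twist": 7.6, "jaw": 8.5}, {"x": 3.3, "y": 0.15, "z": -2.8, "twist": 7.6, "jaw": 8.5}]}}

```text
clock: 9.3
eef_pos: [0.5232, 0.0793, -0.0315]
tool_rot: [0.561, -0.431, -0.561, -0.43]
ft_force: [0.3, -0.1, 0.4]
grip_width: 0.0853
```

Run:
```python
from h import *
im=look("8",("scene","wrist"))
print(fit({"scene":im["scene"]},"yb",YB,np.array([.54,.09,.26])))
print(fit({"wrist":im["wrist"]},"yb",YB,np.array([.54,.09,.26])))
```

```text
t 9.3 tcp [ 0.5232  0.0793 -0.0315] az 105.07 j [ 0.15  0.52 -0.26  0.8  -0.   -0.11] F [ 0.3 -0.1  0.4] w 0.0853
(array([0.54472391, 0.08846071, 0.24269342]), np.float64(0.3259519308668647))
(array([0.54648053, 0.08588113, 0.24590045]), np.float64(0.6086325397350514))
```

View pics/wrist_8.png

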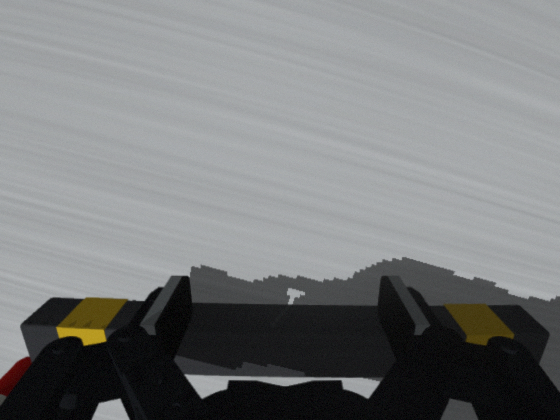

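Request:
{"name": "step_arm", "arguments": {"series": [{"x": 0.4, "y": 0.0, "z": -0.3, "twist": 2, "jaw": 8.5}, {"x": 0.8, "y": 0.1, "z": -0.3, "twist": 4, "jaw": 8.5}, {"x": 1.2, "y": 0.15, "z": -0.3, "twist": 6, "jaw": 8.5}, {"x": 1.6, "y": 0.3, "z": -0.3, "twist": 6.5, "jaw": 8.5}, {"x": 2.1, "y": 0.5, "z": -0.3, "twist": 6.5, "jaw": 8.5}, {"x": 2.6, "y": 0.7, "z": -0.3, "twist": 6.5, "jaw": 8.5}, {"x": 3.0, "y": 0.9, "z": -0.3, "twist": 6.5, "jaw": 8.5}, {"x": 3.5, "y": 1.1, "z": -0.3, "twist": 6.5, "jaw": 8.5}, {"x": 3.5, "y": 1.1, "z": -0.3, "twist": 6.5, "jaw": 8.5}]}}

```text
clock: 10.15
eef_pos: [0.5591, 0.0913, -0.0347]
tool_rot: [0.585, -0.398, -0.584, -0.398]
ft_force: [1.3, 0.7, -0.3]
grip_width: 0.0848
```

Run:
```python
from h import *
im=look("9",("scene","wrist"))
for n in im:
    x,f=fit({n:im[n]},"yb",YB,np.array([.575,.098,.36]));print(x.round(4),(tobay(x)*[1000,1000,57.3]).round(1))
cv2.imwrite("pics/s9.png",cv2.resize(im["scene"][130:300,200:440],None,fx=3,fy=3)[:,:,::-1])
```

```text
t 10.15 tcp [ 0.5591  0.0913 -0.0347] az 111.52 j [ 0.16  0.58 -0.15  0.84 -0.   -0.21] F [ 1.3  0.7 -0.3] w 0.0848
[0.5778 0.1043 0.3807] [-112.3   65.4   22.8]
[0.5802 0.1007 0.3767] [-109.8   61.7   22.6]
```

View pics/s9.png

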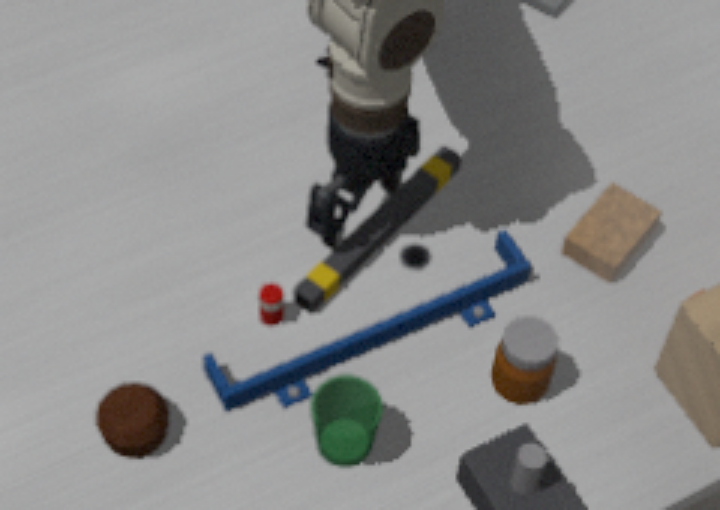

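Request:
{"name": "step_arm", "arguments": {"series": [{"x": 0.5, "y": 0.2, "z": 0, "twist": 0, "jaw": 8.5}, {"x": 0.9, "y": 0.35, "z": 0, "twist": 0, "jaw": 8.5}, {"x": 1.3, "y": 0.5, "z": 0, "twist": 0, "jaw": 8.5}, {"x": 1.7, "y": 0.65, "z": 0, "twist": 0, "jaw": 8.5}, {"x": 2.05, "y": 0.8, "z": 0, "twist": 0, "jaw": 8.5}, {"x": 2.05, "y": 0.8, "z": 0, "twist": 0, "jaw": 8.5}]}}

```text
clock: 10.75
eef_pos: [0.5804, 0.0995, -0.0347]
tool_rot: [0.585, -0.397, -0.584, -0.398]
ft_force: [0.5, 0.7, 0.4]
grip_width: 0.085
```

Run:
```python
from h import *
im=look("10",("scene","wrist"))
for n in im:
    x,f=fit({n:im[n]},"yb",YB,np.array([.598,.108,.375]));print(x.round(4),(tobay(x)*[1000,1000,57.3]).round(1))
    x,f=fit({n:im[n]},"bay",BAY,BAYQ);print(x,f)
cv2.imwrite("pics/s10.png",cv2.resize(im["scene"][130:300,200:440],None,fx=3,fy=3)[:,:,::-1])
```

```text
t 10.75 tcp [ 0.5804  0.0995 -0.0347] az 111.54 j [ 0.17  0.61 -0.09  0.87 -0.   -0.21] F [0.5 0.7 0.4] w 0.085
[0.5984 0.1133 0.3778] [-91.8  74.7  22.7]
[ 0.68876314  0.03698213 -0.01600273] 0.27775145582784744
[0.6011 0.109  0.3769] [-89.   70.5  22.6]
[ 0.70929106 -0.02112439  0.0410517 ] 0.7125868615230317
```

View pics/s10.png

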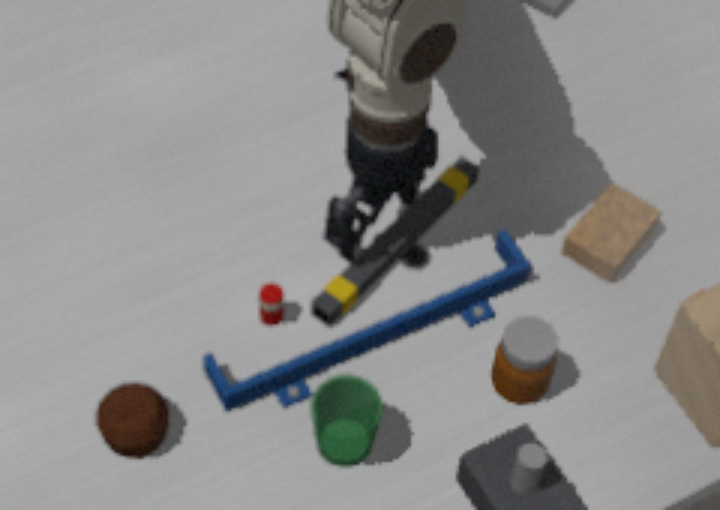

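View pics/wrist_10.png

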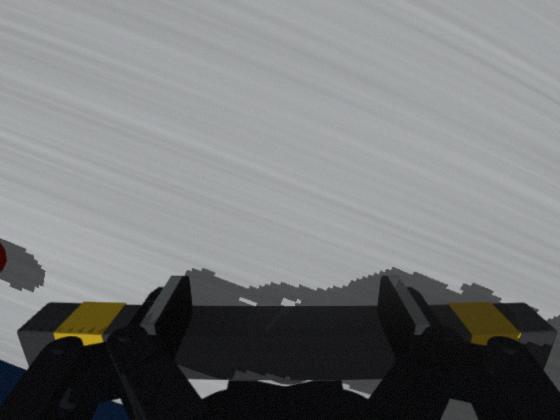

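Request:
{"name": "step_arm", "arguments": {"series": [{"x": -1.2, "y": -0.5, "z": 0, "twist": 0, "jaw": 8.5}, {"x": -2.5, "y": -1, "z": 0.5, "twist": 0, "jaw": 8.5}, {"x": -3.5, "y": -1, "z": 4, "twist": 0, "jaw": 8.5}, {"x": -4, "y": 0, "z": 7, "twist": 0, "jaw": 6}, {"x": -4, "y": 4, "z": 8, "twist": 0, "jaw": 3}, {"x": -4, "y": 8, "z": 8, "twist": 0, "jaw": 0}, {"x": -4, "y": 12, "z": 8, "twist": 0, "jaw": 0}, {"x": -3.9, "y": 15.9, "z": 8, "twist": 0, "jaw": 0}, {"x": -3.9, "y": 15.9, "z": 5, "twist": 0, "jaw": 0}, {"x": -3.9, "y": 15.9, "z": 4, "twist": 0, "jaw": 0}]}}

```text
clock: 11.68
eef_pos: [0.5402, 0.2607, 0.0037]
tool_rot: [0.586, -0.396, -0.585, -0.397]
ft_force: [-1.1, -0.6, -1.8]
grip_width: 0.0006
```

Run:
```python
from h import *
im=look("11",("scene","wrist"))
for n in im:
    x,f=fit({n:im[n]},"yb",YB,np.array([.598,.108,.375]));print(x.round(4),(tobay(x)*[1000,1000,57.3]).round(1))
cv2.imwrite("pics/s11.png",cv2.resize(im["scene"][130:300,200:440],None,fx=3,fy=3)[:,:,::-1])
```

```text
t 11.68 tcp [0.5402 0.2607 0.0037] az 111.77 j [ 0.45  0.58 -0.02  0.97 -0.    0.07] F [-1.1 -0.6 -1.8] w 0.0006
[0.5989 0.1121 0.3795] [-91.3  73.6  22.7]
[0.606  0.1114 0.3837] [-84.2  72.9  23. ]
```

View pics/s11.png

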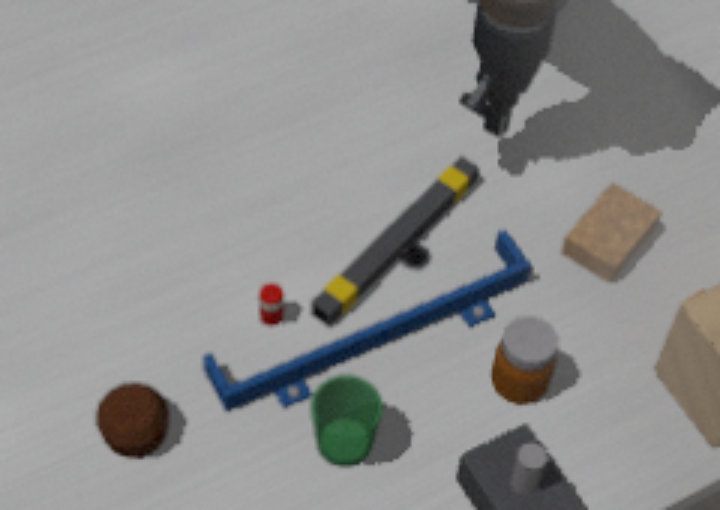

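View pics/wrist_11.png

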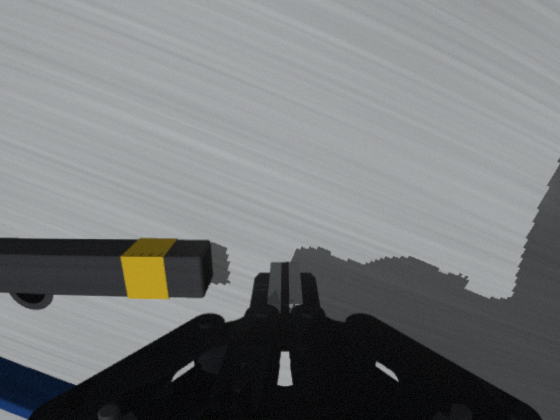

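Run:
```python
from h import *
p=cv2.imread("pics/scene_11.png")[:,:,::-1]
x,f=fit({"scene":p},"rail",RAIL,np.array([.599,.112,.378]),6);print(x.round(4),f,(tobay(x)*[1000,1000,57.3]).round(1))
INF["wrist"]=wristinfo([0.5402,0.2607,0.0037],[0.586,-0.396,-0.585,-0.397])
print(at_z("wrist",[(205,264),(207,297),(168,258),(168,297),(122,257),(125,297)],.024).round(4))
T=x[:2]+.12*np.array([-np.sin(x[2]),np.cos(x[2])]);print("T",T)
i=bot.camera_info("wrist");u,_=cv2.projectPoints(np.array([[.5402,.2607,.0367],[.5402,.2607,.0]]),cv2.Rodrigues(i["R"])[0],i["t"],i["camera_matrix"],i["D"]);print(u)
```

```text
[0.6029 0.1091 0.3758] 0.15791362388531027 [-87.3  70.6  22.5]
[[0.5523 0.2222 0.024 ]
 [0.5706 0.2289 0.024 ]
 [0.5562 0.2036 0.024 ]
 [0.5787 0.2095 0.024 ]
 [0.5648 0.1811 0.024 ]
 [0.5879 0.1877 0.024 ]]
T [0.55885428 0.220701  ]
[[[284.11866186 282.64258535]]

 [[284.2189919  249.63643908]]]
```

Request:
{"name": "step_arm", "arguments": {"series": [{"x": 0.4, "y": 0.15, "z": -1.5, "twist": 0, "jaw": 0}, {"x": 0.4, "y": 0.15, "z": -2.75, "twist": 0, "jaw": 0}, {"x": 0.7, "y": -0.6, "z": -2.75, "twist": 0, "jaw": 0}, {"x": 1.0, "y": -1.4, "z": -2.75, "twist": 0, "jaw": 0}, {"x": 1.3, "y": -2.15, "z": -2.75, "twist": 0, "jaw": 0}, {"x": 1.5, "y": -2.65, "z": -2.75, "twist": 0, "jaw": 0}, {"x": 1.75, "y": -3.3, "z": -2.75, "twist": 0, "jaw": 0}, {"x": 2.0, "y": -3.95, "z": -2.75, "twist": 0, "jaw": 0}, {"x": 2.3, "y": -4.6, "z": -2.75, "twist": 0, "jaw": 0}, {"x": 2.3, "y": -4.6, "z": -2.75, "twist": 0, "jaw": 0}]}}

```text
clock: 12.62
eef_pos: [0.5623, 0.2095, -0.0242]
tool_rot: [0.585, -0.4, -0.584, -0.396]
ft_force: [-0.3, 0.2, -0.1]
grip_width: 0.0
```

Run:
```python
from h import *
im=look("12",("scene","wrist"))
for n in im:
    x,f=fit({n:im[n]},"yb",YB,np.array([.610,.09,.375]));print(x.round(4),(tobay(x)*[1000,1000,57.3]).round(1))
cv2.imwrite("pics/s12.png",cv2.resize(im["scene"][130:300,200:440],None,fx=3,fy=3)[:,:,::-1])
```

```text
t 12.62 tcp [ 0.5623  0.2095 -0.0242] az 111.47 j [ 0.36  0.62 -0.04  0.92 -0.   -0.02] F [-0.3  0.2 -0.1] w 0.0
[0.609  0.0875 0.3789] [-80.8  49.1  22.7]
[0.6138 0.0862 0.4013] [-75.9  47.8  24. ]
```

View pics/s12.png

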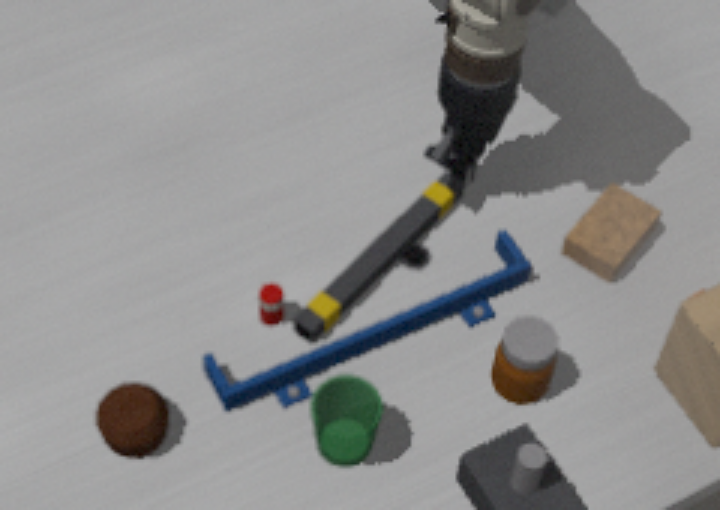

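View pics/wrist_12.png

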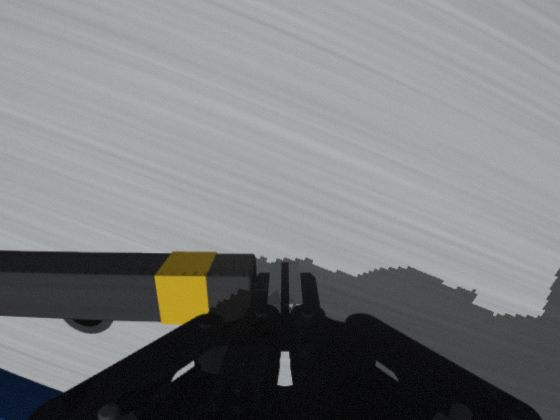

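Request:
{"name": "step_arm", "arguments": {"series": [{"x": 0.2, "y": -0.6, "z": 0, "twist": 0, "jaw": 0}, {"x": 0.45, "y": -1.2, "z": 0, "twist": 0, "jaw": 0}, {"x": 0.7, "y": -1.8, "z": 0, "twist": 0, "jaw": 0}, {"x": 0.95, "y": -2.4, "z": 0, "twist": 0, "jaw": 0}, {"x": 1.15, "y": -3.0, "z": 0, "twist": 0, "jaw": 0}, {"x": 1.4, "y": -3.5, "z": 0, "twist": 0, "jaw": 0}, {"x": 1.4, "y": -3.5, "z": 0, "twist": 0, "jaw": 0}]}}

```text
clock: 13.3
eef_pos: [0.5759, 0.1734, -0.025]
tool_rot: [0.584, -0.401, -0.584, -0.396]
ft_force: [-0.5, -0.1, -0.1]
grip_width: 0.0002
```

Run:
```python
from h import *
im=look("13",("scene","wrist"))
for n in im:
    x,f=fit({n:im[n]},"yb",YB,np.array([.62,.05,.375]));print(x.round(4),(tobay(x)*[1000,1000,57.3]).round(1))
x,f=fit({"scene":im["scene"]},"rail",RAIL,np.array([.623,.05,.375]),6);print(f,x.round(4),(tobay(x)*[1000,1000,57.3]).round(1))
cv2.imwrite("pics/s13.png",cv2.resize(im["scene"][130:300,200:440],None,fx=3,fy=3)[:,:,::-1])
```

```text
t 13.3 tcp [ 0.5759  0.1734 -0.025 ] az 111.4 j [ 0.3   0.62 -0.03  0.92 -0.   -0.08] F [-0.5 -0.1 -0.1] w 0.0002
[0.6224 0.053  0.3734] [-66.8  14.8  22.4]
[0.6255 0.0493 0.3713] [-63.7  11.2  22.3]
0.29028579573800883 [0.6214 0.0654 0.3607] [-68.   27.2  21.7]
```

View pics/s13.png

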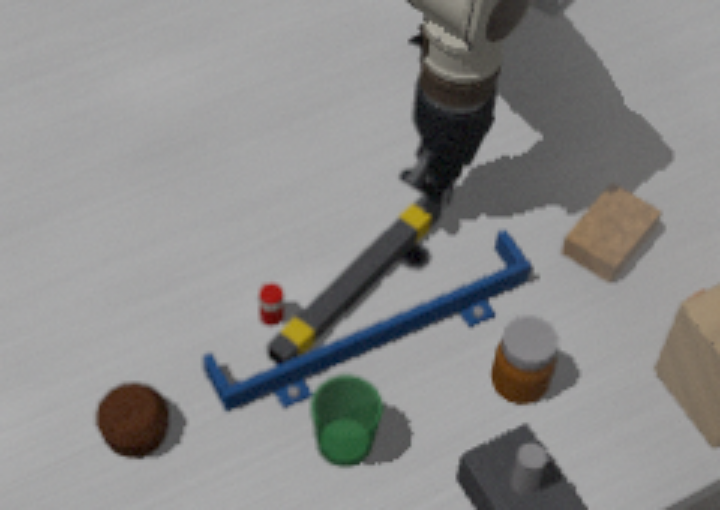

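Request:
{"name": "step_arm", "arguments": {"series": [{"x": -0.4, "y": 1, "z": 0, "twist": 0, "jaw": 0}, {"x": -0.8, "y": 2, "z": 0.5, "twist": 0, "jaw": 0}, {"x": -1.5, "y": 2, "z": 4, "twist": 0, "jaw": 1}, {"x": -3, "y": 1, "z": 7, "twist": 0, "jaw": 4}, {"x": -3, "y": -2, "z": 7, "twist": 0, "jaw": 8.5}, {"x": -2, "y": -6, "z": 7, "twist": 0, "jaw": 8.5}, {"x": -0.9, "y": -10.2, "z": 6, "twist": 0, "jaw": 8.5}, {"x": -0.9, "y": -10.2, "z": 3, "twist": 0, "jaw": 8.5}, {"x": -0.9, "y": -10.2, "z": 1, "twist": 0, "jaw": 8.5}, {"x": -0.9, "y": -10.2, "z": 1, "twist": 0, "jaw": 8.5}]}}

```text
clock: 14.23
eef_pos: [0.5628, 0.0719, -0.0186]
tool_rot: [-0.582, 0.402, 0.586, 0.394]
ft_force: [-0.8, -0.0, -1.2]
grip_width: 0.0849
```

Run:
```python
from h import *
im=look("14",("scene","wrist"))
for n in im:
    x,f=fit({n:im[n]},"yb",YB,np.array([.625,.05,.375]));print(x.round(4),(tobay(x)*[1000,1000,57.3]).round(1))
o=bot.get_obs();print("tcp bay",tobay(np.r_[o["eef_pos"][:2],0])*1000)
cv2.imwrite("pics/s14.png",cv2.resize(im["scene"][130:300,200:440],None,fx=3,fy=3)[:,:,::-1])
```

```text
t 14.23 tcp [ 0.5628  0.0719 -0.0186] az 111.41 j [ 0.13  0.57 -0.12  0.9  -0.01 -0.24] F [-0.8 -0.  -1.2] w 0.0849
[0.6222 0.0528 0.3712] [-67.   14.7  22.3]
[0.6226 0.0483 0.3723] [-66.5  10.1  22.3]
tcp bay [-123.78795152   33.95174771   17.5       ]
```

View pics/s14.png

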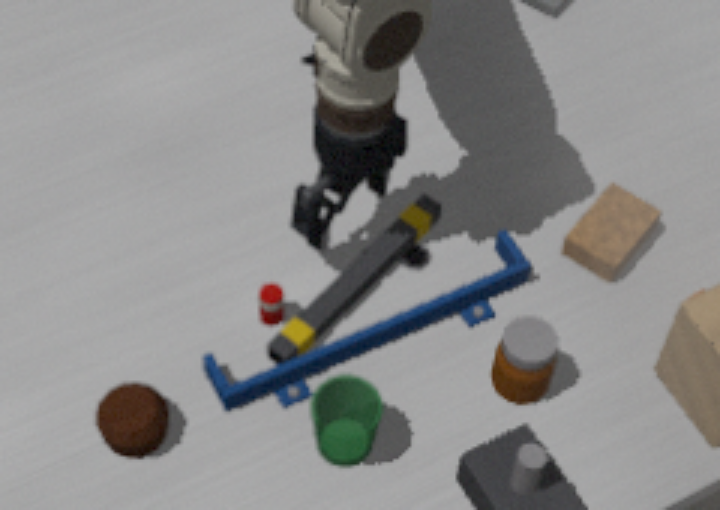

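View pics/wrist_14.png

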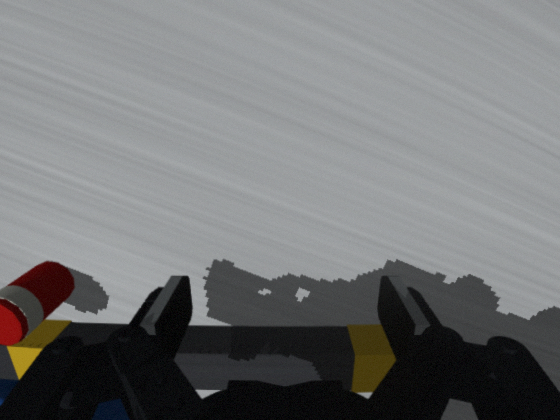

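Run:
```python
from h import *
o=bot.get_obs()
M=Ro.from_quat(o["tool_rot"]).as_matrix();az=np.degrees(np.arctan2(M[1,2],M[0,2]))
for k,(th,back) in enumerate([(22.3,36),(22.3,28)]+[(t,23) for t in np.linspace(22.3,0,13)]):
    r=np.radians(th);f=1-th/22.3
    u=np.array([-np.sin(r),np.cos(r)]);n=np.array([np.cos(r),np.sin(r)])
    E=np.array([-20.5+8.5*f,-99]);T=E+160*u-back*n
    w=toworld(np.r_[T/1000,r]);d=(w[:2]-o["eef_pos"][:2])*100
    print(round(th,1),d.round(2),"tw",round(th-1-(az-90),1))
```

```text
22.3 [0.93 0.13] tw -0.2
22.3 [1.67 0.42] tw -0.2
22.3 [2.14 0.6 ] tw -0.2
20.4 [2.67 0.85] tw -2.1
18.6 [3.21 1.08] tw -3.9
16.7 [3.76 1.3 ] tw -5.8
14.9 [4.31 1.5 ] tw -7.6
13.0 [4.87 1.69] tw -9.5
11.2 [5.44 1.86] tw -11.4
9.3 [6.01 2.02] tw -13.2
7.4 [6.58 2.16] tw -15.1
5.6 [7.16 2.28] tw -16.9
3.7 [7.75 2.39] tw -18.8
1.9 [8.33 2.48] tw -20.7
0.0 [8.92 2.55] tw -22.5
```

Request:
{"name": "step_arm", "arguments": {"series": [{"x": 0.3, "y": 0, "z": -1.0, "twist": 0, "jaw": 8.5}, {"x": 0.9, "y": 0.15, "z": -1.75, "twist": 0, "jaw": 8.5}, {"x": 1.6, "y": 0.4, "z": -1.75, "twist": -0.2, "jaw": 8.5}, {"x": 2.1, "y": 0.6, "z": -1.75, "twist": -0.2, "jaw": 8.5}, {"x": 2.65, "y": 0.85, "z": -1.75, "twist": -2.1, "jaw": 8.5}, {"x": 3.2, "y": 1.1, "z": -1.75, "twist": -3.9, "jaw": 8.5}, {"x": 3.75, "y": 1.3, "z": -1.75, "twist": -5.8, "jaw": 8.5}, {"x": 4.3, "y": 1.5, "z": -1.75, "twist": -7.6, "jaw": 8.5}, {"x": 4.3, "y": 1.5, "z": -1.75, "twist": -7.6, "jaw": 8.5}]}}

```text
clock: 15.08
eef_pos: [0.6104, 0.0889, -0.0322]
tool_rot: [-0.557, 0.438, 0.557, 0.433]
ft_force: [-0.0, 0.7, -0.4]
grip_width: 0.0851
```

Run:
```python
from h import *
im=look("15",("scene","wrist"))
for n in im:
    x,f=fit({n:im[n]},"yb",YB,np.array([.64,.05,.24]));print(x.round(4),(tobay(x)*[1000,1000,57.3]).round(1))
o=bot.get_obs();print("tcp bay",tobay(np.r_[o["eef_pos"][:2],0])*1000)
cv2.imwrite("pics/s15.png",cv2.resize(im["scene"][130:300,200:440],None,fx=3,fy=3)[:,:,::-1])
```

```text
t 15.08 tcp [ 0.6104  0.0889 -0.0322] az 103.92 j [ 0.15  0.66  0.01  0.93 -0.   -0.1 ] F [-0.   0.7 -0.4] w 0.0851
[0.64   0.0545 0.2284] [-49.2  16.6  14.1]
[0.6461 0.0449 0.2368] [-42.9   7.1  14.6]
tcp bay [-80.23218774  50.14114753  17.5       ]
```

View pics/s15.png

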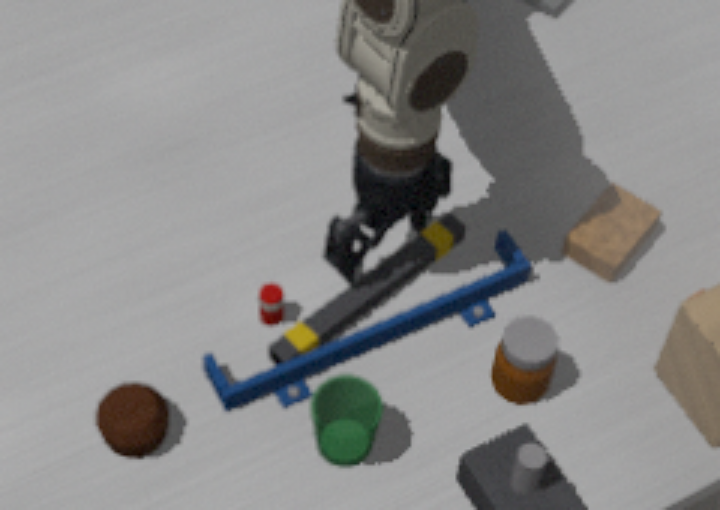

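View pics/wrist_15.png

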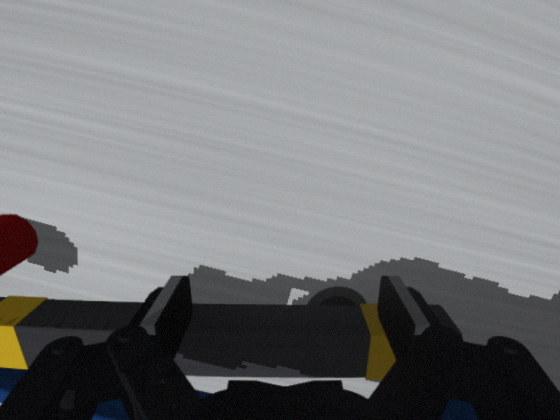

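Run:
```python
from h import *
o=bot.get_obs();print(o["eef_pos"],o["clock"])
M=Ro.from_quat(o["tool_rot"]).as_matrix();az=np.degrees(np.arctan2(M[1,2],M[0,2]))
for k,th in enumerate(np.linspace(14.9,0,9)):
    r=np.radians(th);f=1-th/22.3
    u=np.array([-np.sin(r),np.cos(r)]);n=np.array([np.cos(r),np.sin(r)])
    E=np.array([-20.5+8.5*f,-99]);T=E+157*u-23*n
    w=toworld(np.r_[T/1000,r]);d=(w[:2]-o["eef_pos"][:2])*100
    print(round(th,1),d.round(2),"tw",round(th-1-(az-90),1))
```

```text
[ 0.60955752  0.08853746 -0.03232744] 15.1833
14.9 [-0.01 -0.33] tw -0.1
13.0 [ 0.54 -0.15] tw -1.9
11.2 [1.1  0.02] tw -3.8
9.3 [1.66 0.18] tw -5.7
7.4 [2.23 0.32] tw -7.5
5.6 [2.8  0.44] tw -9.4
3.7 [3.38 0.54] tw -11.3
1.9 [3.95 0.63] tw -13.1
0.0 [4.54 0.71] tw -15.0
```

Request:
{"name": "step_arm", "arguments": {"series": [{"x": 0.55, "y": 0.1, "z": -0.3, "twist": -1.9, "jaw": 8.5}, {"x": 1.1, "y": 0.3, "z": -0.3, "twist": -3.8, "jaw": 8.5}, {"x": 1.65, "y": 0.45, "z": -0.3, "twist": -5.7, "jaw": 8.5}, {"x": 2.2, "y": 0.55, "z": -0.3, "twist": -7.5, "jaw": 8.5}, {"x": 2.8, "y": 0.65, "z": -0.3, "twist": -9.4, "jaw": 8.5}, {"x": 3.3, "y": 0.75, "z": -0.3, "twist": -11.2, "jaw": 8.5}, {"x": 3.3, "y": 0.75, "z": -0.3, "twist": -11.2, "jaw": 8.5}]}}

```text
clock: 15.77
eef_pos: [0.6431, 0.0962, -0.0353]
tool_rot: [-0.512, 0.49, 0.512, 0.485]
ft_force: [-0.3, -0.9, 0.6]
grip_width: 0.0847
```

Run:
```python
from h import *
im=look("16",("scene","wrist"))
for n in im:
    x,f=fit({n:im[n]},"yb",YB,np.array([.665,.05,.05]));print(x.round(4),(tobay(x)*[1000,1000,57.3]).round(1))
o=bot.get_obs();print("tcp bay",tobay(np.r_[o["eef_pos"][:2],0])*1000,o["eef_pos"])
cv2.imwrite("pics/s16.png",cv2.resize(im["scene"][130:300,200:440],None,fx=3,fy=3)[:,:,::-1])
```

```text
t 15.77 tcp [ 0.6431  0.0962 -0.0353] az 92.79 j [ 0.15  0.72  0.12  0.98 -0.    0.1 ] F [-0.3 -0.9  0.6] w 0.0847
[0.6614 0.0588 0.0165] [-27.8  21.3   1.9]
[0.6692 0.0477 0.0425] [-19.9  10.4   3.4]
tcp bay [-47.26829702  58.16255752  17.5       ] [ 0.64265673  0.0959808  -0.03516703]
```

View pics/s16.png

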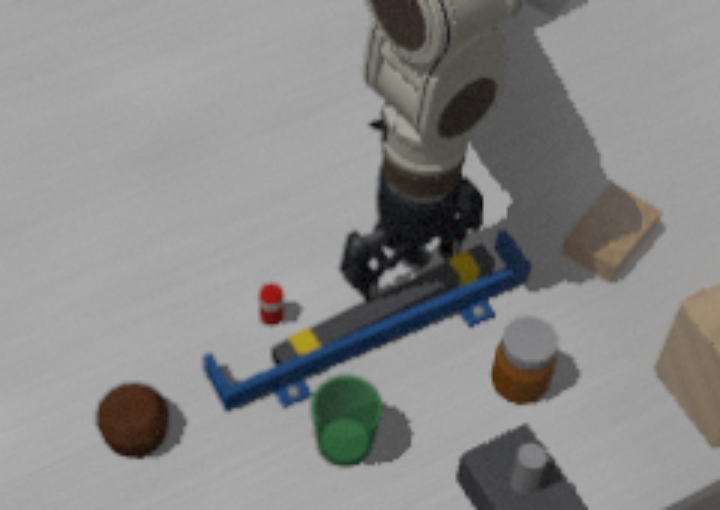

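View pics/wrist_16.png

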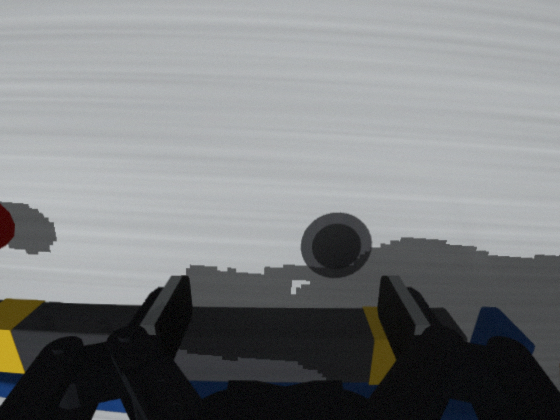

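Request:
{"name": "step_arm", "arguments": {"series": [{"x": 0.3, "y": 0, "z": 0, "twist": -1.2, "jaw": 8.5}, {"x": 0.6, "y": 0, "z": 0, "twist": -2.4, "jaw": 8.5}, {"x": 0.9, "y": 0, "z": 0, "twist": -3.5, "jaw": 8.5}, {"x": 1.1, "y": 0, "z": 0, "twist": -3.8, "jaw": 8.5}, {"x": 1.1, "y": 0, "z": 0, "twist": -3.8, "jaw": 8.5}]}}

```text
clock: 16.28
eef_pos: [0.653, 0.096, -0.0353]
tool_rot: [-0.495, 0.507, 0.497, 0.502]
ft_force: [-3.3, 0.5, 1.7]
grip_width: 0.0851
```

Run:
```python
from h import *
im=look("17",("scene","wrist"))
o=bot.get_obs();print("tcp bay",tobay(np.r_[o["eef_pos"][:2],0])*1000,o["eef_pos"],o["ft_force"],o["ft_torque"])
cv2.imwrite("pics/s17.png",cv2.resize(im["scene"][190:290,260:400],None,fx=5,fy=5)[:,:,::-1])
```

```text
t 16.28 tcp [ 0.653   0.096  -0.0353] az 89.02 j [ 0.15  0.74  0.16  1.   -0.    0.16] F [-3.3  0.5  1.7] w 0.0851
tcp bay [-36.8649353   58.34209623  17.5       ] [ 0.65306164  0.09597827 -0.03530911] [-4.09308779  0.5065059   2.181464  ] [-0.01843017  0.68802232 -0.16512178]
```

View pics/s17.png

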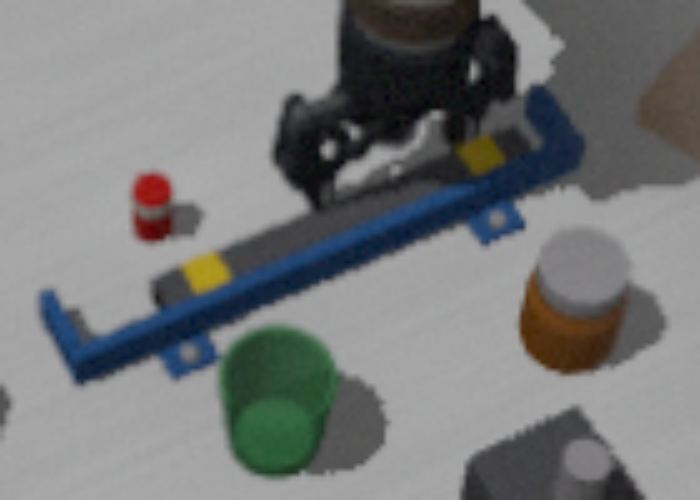

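View pics/wrist_17.png

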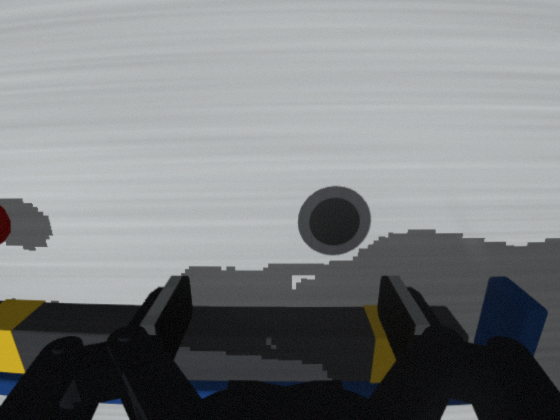

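Request:
{"name": "step_arm", "arguments": {"series": [{"x": -1, "y": 0, "z": 0, "twist": 0, "jaw": 8.5}, {"x": -2, "y": 0, "z": 1, "twist": 0, "jaw": 8.5}, {"x": -2, "y": 0, "z": 5, "twist": 0, "jaw": 8.5}, {"x": -2, "y": -1, "z": 9, "twist": 0, "jaw": 8.5}, {"x": -2, "y": -2, "z": 13, "twist": 0, "jaw": 6}, {"x": -2, "y": -3, "z": 17, "twist": 0, "jaw": 3}, {"x": -2, "y": -4, "z": 21, "twist": 0, "jaw": 0}, {"x": -2, "y": -5, "z": 25, "twist": 0, "jaw": 0}, {"x": -2, "y": -6, "z": 27, "twist": 0, "jaw": 0}, {"x": -2, "y": -6, "z": 27, "twist": 0, "jaw": 0}]}}

```text
clock: 17.22
eef_pos: [0.6371, 0.034, 0.2426]
tool_rot: [-0.498, 0.504, 0.492, 0.506]
ft_force: [0.1, -0.4, -0.5]
grip_width: 0.0116
```

Run:
```python
from h import *
bot.camera("scene") if False else None
im=look("18",("scene","wrist"))
cv2.imwrite("pics/s18.png",cv2.resize(im["scene"][190:290,260:400],None,fx=5,fy=5)[:,:,::-1])
cv2.imwrite("pics/w18_top.png",cv2.resize(rectmap("wrist",im["wrist"],0.027,.58,.74,-.15,.23,2000),None,fx=1,fy=1)[:,:,::-1])
```

```text
t 17.22 tcp [0.6371 0.034  0.2426] az 88.92 j [ 0.06  0.52  0.51  1.56 -0.    0.07] F [ 0.1 -0.4 -0.5] w 0.0116
```

View pics/s18.png

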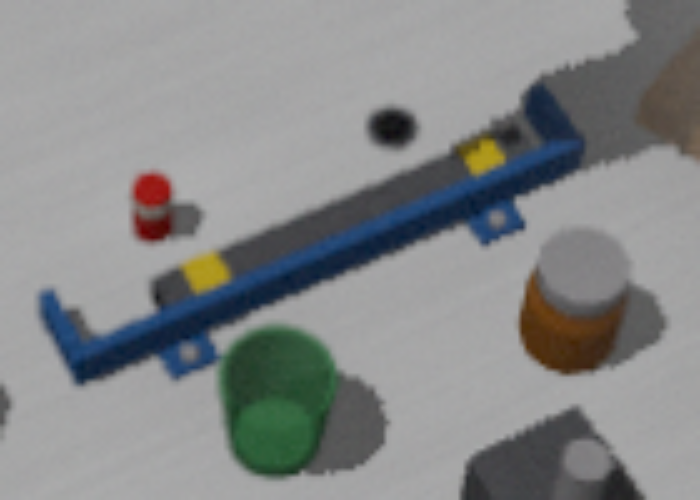

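View pics/wrist_18.png

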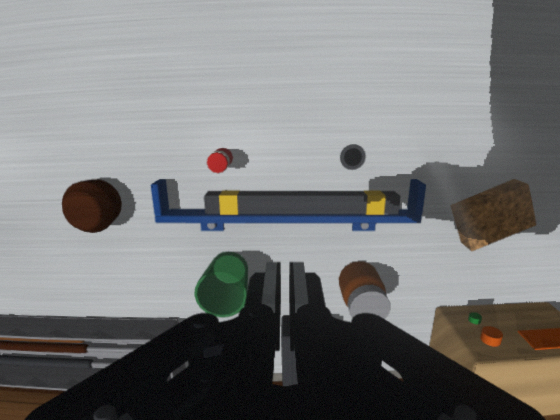

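View pics/w18_top.png

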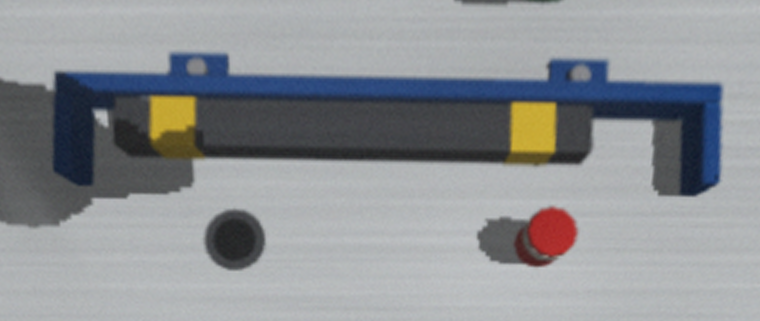

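Run:
```python
from h import *
p=cv2.imread("pics/wrist_18.png")
a=cv2.resize(p[170:235,145:290],None,fx=5.4,fy=5.4,interpolation=cv2.INTER_CUBIC);b=cv2.resize(p[170:235,290:435],None,fx=5.4,fy=5.4,interpolation=cv2.INTER_CUBIC)
cv2.imwrite("pics/w18_z.png",np.vstack([a,b])[:600,:800])
INF["wrist"]=wristinfo([0.6371,0.034,0.2426],[-0.498,0.504,0.492,0.506])
# profile down columns: print gray & blue-ness
h=cv2.cvtColor(p,cv2.COLOR_BGR2HSV)
for u in (205,212,255,300,340,390):
    print(u,[tuple(p[v,u][::-1].tolist()) for v in range(205,225)])
```

```text
205 [(76, 76, 79), (80, 83, 85), (86, 87, 90), (82, 84, 87), (57, 62, 67), (60, 63, 69), (53, 56, 61), (53, 57, 65), (43, 49, 61), (33, 41, 56), (34, 49, 76), (40, 64, 105), (39, 69, 119), (45, 76, 131), (42, 71, 125), (40, 68, 121), (42, 71, 121), (43, 72, 122), (42, 70, 121), (42, 67, 117)]
212 [(67, 68, 70), (64, 67, 69), (66, 68, 71), (65, 67, 69), (63, 65, 67), (65, 68, 71), (65, 65, 69), (64, 66, 68), (59, 59, 68), (41, 49, 63), (35, 46, 77), (38, 60, 100), (42, 68, 118), (44, 74, 125), (47, 76, 125), (43, 73, 124), (41, 70, 123), (59, 82, 125), (100, 109, 131), (128, 132, 136)]
255 [(71, 71, 74), (70, 72, 74), (66, 67, 71), (68, 68, 74), (68, 69, 73), (65, 69, 69), (68, 69, 72), (64, 65, 70), (61, 62, 67), (45, 49, 62), (38, 49, 75), (44, 65, 100), (45, 72, 119), (45, 71, 123), (43, 71, 122), (46, 73, 122), (39, 67, 114), (65, 84, 121), (122, 131, 145), (165, 167, 171)]
300 [(68, 71, 74), (69, 71, 75), (69, 71, 72), (67, 68, 72), (63, 66, 67), (65, 68, 71), (65, 67, 70), (69, 67, 74), (61, 63, 70), (40, 47, 61), (41, 51, 77), (36, 57, 95), (44, 70, 120), (38, 70, 121), (46, 73, 126), (43, 72, 124), (49, 76, 125), (64, 86, 126), (123, 134, 150), (168, 169, 174)]
340 [(65, 67, 70), (67, 67, 72), (68, 71, 74), (67, 68, 72), (65, 68, 70), (66, 67, 70), (67, 67, 71), (68, 70, 72), (57, 61, 67), (43, 52, 65), (38, 51, 75), (38, 61, 100), (46, 73, 123), (45, 71, 127), (47, 75, 128), (41, 72, 123), (42, 70, 121), (68, 87, 131), (125, 133, 150), (170, 173, 174)]
390 [(65, 67, 69), (64, 67, 70), (62, 62, 65), (68, 67, 71), (66, 68, 69), (69, 71, 73), (67, 66, 69), (62, 65, 69), (63, 63, 67), (42, 48, 60), (32, 46, 70), (37, 55, 95), (42, 67, 115), (43, 71, 121), (40, 67, 117), (42, 68, 119), (41, 70, 120), (67, 91, 129), (131, 141, 154), (169, 173, 177)]
```

View pics/w18_z.png

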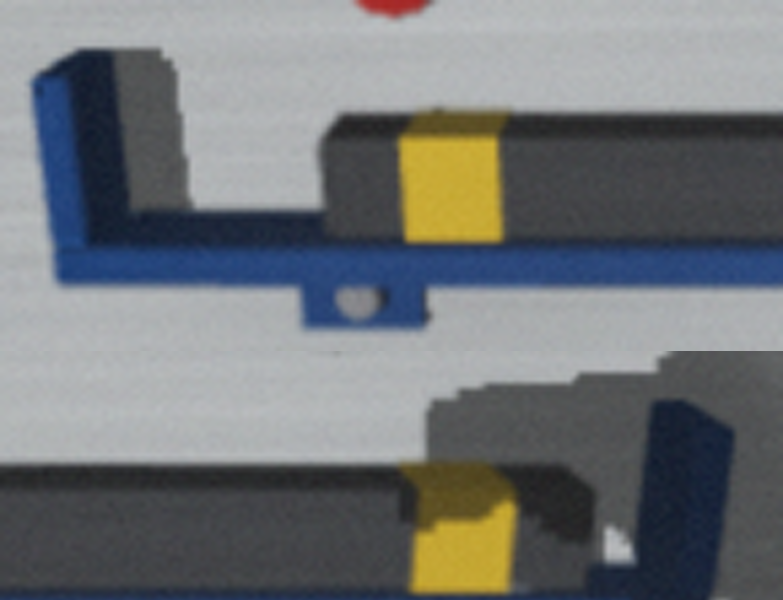

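Run:
```python
from h import *
INF["wrist"]=wristinfo([0.6371,0.034,0.2426],[-0.498,0.504,0.492,0.506])
for u in (212,255,300,340,390):
    a=at_z("wrist",[(u,213.6)],.024)[0];b=at_z("wrist",[(u,215.8)],.03)[0];print(u,a[:2].round(4),b[:2].round(4),"gap mm",((b-a)[0]*1000).round(1))
```

```text
212 [ 0.6886 -0.0579] [ 0.6894 -0.0567] gap mm 0.8
255 [ 0.6896 -0.0043] [ 0.6903 -0.0038] gap mm 0.8
300 [0.6906 0.0515] [0.6913 0.0513] gap mm 0.7
340 [0.6915 0.1012] [0.6922 0.1003] gap mm 0.7
390 [0.6926 0.1639] [0.6933 0.1622] gap mm 0.7
```

Run:
```python
from h import *
im=look("19",("scene",))
cv2.imwrite("pics/s19.png",np.hstack([cv2.imread("pics/scene0.png")[90:310,120:520],cv2.imread("pics/scene_19.png")[90:310,120:520]]))
o=bot.get_obs();print(np.abs(o["joint_vel"]).max())
```

```text
t 17.32 tcp [0.6344 0.0355 0.2361] az 88.99 j [ 0.06  0.52  0.5   1.56 -0.    0.08] F [ 0.3 -0.6 -0.5] w 0.0001
0.03731554317135768
```

View pics/s19.png

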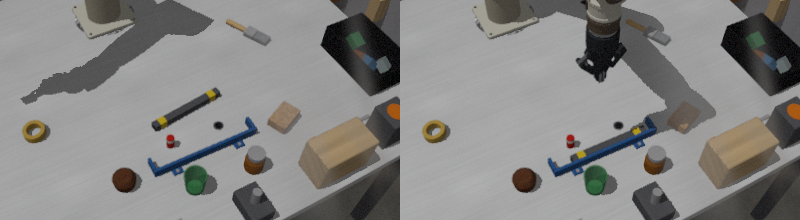

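Before and after, side by side: the rail lies along the back wall with its -y end behind the post. Every bystander sits at the same pixels as at the start, and the gripper is well clear above.

Run:
```python
from workcell import bot
print(bot.job_done())
```

```text
the job is handed in; nothing more can be done
None
```

The rail is parked in the bay, flat against the back wall, with its -y end behind the red post. I handed the job in at about 17 s.

**What I did:** I slid the rail about 24 mm endwise toward +y to clear the post. I then turned it to about 22° and pushed it forward with the open fingers. After that I pushed its +y end so the other end went in behind the post, and swung the +y end in to the wall. All of it was pushing along the bench, with no gripping or lifting.

**Last checks:**
- **Fit:** the last wrist picture shows the rail parallel to the wall, with a gap of about 0.7–0.8 mm along its whole length. The calibration is only good to about 2 mm.
- **Other things on the bench:** by eye in the before and after scene pictures, none of them has moved.
- **Force:** the highest wrist force I read was about 5 N, during the final push against the wall. I only took readings at the ends of moves.
- **Robot:** the arm was clear of everything at hand-in.

**What disagreed:**
- **Finger length:** the depth pictures put the shut fingertips about 33 mm behind the stated TCP, and about 46 mm when open. Because of that, my first push passed over the rail without touching it. I corrected for it by commanding the TCP below z = 0.
- **Rail position:** the scene and wrist cameras' rail fits mostly differed by 3–5 mm, and by up to about 11 mm along the rail when the arm hid part of it. The side camera's fits were poor, so I did not use them.

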